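Pack the soil-test kit and clamp its cover

TASK

Pack the soil-test kit for transport: stand every sample jar, bottle and strip box on the bench upright and fully down in a tray pocket of its own shape; when all are in, put the grey cover over them so that it sits level and fully down on the tray, and last swing the clamp arm fully down onto the cover. Leave the petri dish, glassware, bowl, spatula and pen where they are.

Things in the scene. Friction and masses are not known exactly. Their poses are not given: they have to be found in the camera images.
- case: kit tray, fixed: grey slab 175 (x) by 200 (y) mm, 12 mm thick, and on it a white insert 140 by 172 mm, top 34 mm above the bench, with six pockets in two rows (black floors, mouths bevelled 2 mm). Origin under the insert's centre, on the bench; z up. At y = +120 mm a steel post 16 mm thick in y, 24 in x, 106 mm tall carries the clamp.
- pk_round0 (a point): round pocket, 46 mm diameter; point at the centre of its floor, 14 mm below the insert's top; takes either of the two containers of that shape
- pk_round1 (a point): round pocket, 46 mm diameter; point at the centre of its floor, 14 mm below the insert's top; takes either of the two containers of that shape
- pk_square0 (a point): square pocket, 39 by 39 mm, sides along the tray's x and y; point at the centre of its floor, 14 mm below the insert's top; takes either of the two containers of that shape
- pk_square1 (a point): square pocket, 39 by 39 mm, sides along the tray's x and y; point at the centre of its floor, 14 mm below the insert's top; takes either of the two containers of that shape
- pk_flat0 (a point): oblong pocket, 30 (tray x) by 52 (tray y) mm; point at the centre of its floor, 14 mm below the insert's top; takes either of the two containers of that shape
- pk_flat1 (a point): oblong pocket, 30 (tray x) by 52 (tray y) mm; point at the centre of its floor, 14 mm below the insert's top; takes either of the two containers of that shape
- clamp (a joint): hold-down clamp arm, 66 mm long and 16 mm wide (in tray x), hinged on the post about the tray's x axis at y = +120 mm, 100 mm above the bench. 0 = level, pointing to the tray's -y over the cover (fully down, pad about 1.5 mm off the cover); 1.57 = straight up; more = leaning outwards (+y), stop at 2.1. Rubs, and stays where it is left; about 1.5 N at the knob moves it.
- clamp_knob (a point): centre of the top of the black push knob (20 mm across, 10 mm tall) near the clamp arm's free end, 56 mm from the hinge and 14 mm off the arm's mid-line; on the arm's upper side when down, on its outer (+y) side when up
- hood_grip (a point): handle-bar centre of the loose grey cover: upside-down open box 158 (x) by 190 (y) by 78 mm high, about 350 g. Black bridge handle on top: bar 70 mm along y, 14 mm wide and high; this point is 27 mm above the cover's top (20 mm of air under the bar), 105 mm above its rim. Fits over the insert with 5 mm play a side, rim on the slab: this point then 117 mm above the bench over the tray's origin, x along tray x (either way).
- jar0_c (a point): round sample jar, 42 mm diameter, white with grey cap; 56 mm high over all, about 70 g, most of it in its base; point at its centre, half-way up, z up towards its top. Either of two alike; may be absent
- bottle0_c (a point): square bottle, 35 by 35 mm, white body 50 mm high with straight sides, then a 26 mm round cap; 56 mm high over all, about 70 g, most of it in its base; point at its centre, half-way up, z up towards its top. Either of two alike; may be absent
- box0_c (a point): flat test-strip box, 26 (its x) by 48 (its y) mm, white with a grey band near the top; 56 mm high over all, about 70 g, most of it in its base; point at its centre, half-way up, z up towards its top. Either of two alike; may be absent
- jar1_c (a point): round sample jar, 42 mm diameter, white with grey cap; 56 mm high over all, about 70 g, most of it in its base; point at its centre, half-way up, z up towards its top. Either of two alike; may be absent
- bottle1_c (a point): square bottle, 35 by 35 mm, white body 50 mm high with straight sides, then a 26 mm round cap; 56 mm high over all, about 70 g, most of it in its base; point at its centre, half-way up, z up towards its top. Either of two alike; may be absent
- box1_c (a point): flat test-strip box, 26 (its x) by 48 (its y) mm, white with a grey band near the top; 56 mm high over all, about 70 g, most of it in its base; point at its centre, half-way up, z up towards its top. Either of two alike; may be absent
- petri_o (a point): green plastic petri dish, 84 mm across, 14 mm high; bystander
- beaker_o (a point): glass beaker, 68 mm across, 85 mm high; bystander
- cup_o (a point): clear plastic cup, 72 mm across, 60 mm high; bystander
- bowl_o (a point): dark metal bowl, 90 mm across, 40 mm high; bystander
- spatula: spatula 170 mm long lying on the bench; bystander
- pen: blue pen 130 mm long lying on the bench; bystander

How it is judged (in metres and radians):
On the way, in this order (a step that is already met when the one before it is completed fails the run):
1. all containers upright in pockets of their shape ((horizontal distance between jar0_c and pk_round0 below 0.008 m or horizontal distance between jar0_c and pk_round1 below 0.008 m) and z of each of jar0_c, bottle0_c, box0_c, jar1_c, bottle1_c, box1_c in the frame of case below 0.052 m and angle between each of jar0_c, bottle0_c, box0_c, jar1_c, bottle1_c, box1_c's own z axis and vertical below 0.1 rad and (horizontal distance between bottle0_c and pk_square0 below 0.008 m or horizontal distance between bottle0_c and pk_square1 below 0.008 m) and (horizontal distance between box0_c and pk_flat0 below 0.008 m or horizontal distance between box0_c and pk_flat1 below 0.008 m) and (horizontal distance between jar1_c and pk_round0 below 0.008 m or horizontal distance between jar1_c and pk_round1 below 0.008 m) and (horizontal distance between bottle1_c and pk_square0 below 0.008 m or horizontal distance between bottle1_c and pk_square1 below 0.008 m) and (horizontal distance between box1_c and pk_flat0 below 0.008 m or horizontal distance between box1_c and pk_flat1 below 0.008 m)), for 0.2 s.
2. cover seated on the tray, clamp still open (z of hood_grip in the frame of case between 0.114 and 0.12 m and horizontal distance between hood_grip and case below 0.012 m and angle between the x axis of hood_grip and the x axis of case, either way round below 0.12 rad and angle between hood_grip's own z axis and vertical below 0.05 rad and value of joint clamp above 0.3 rad), for 0.2 s.
3. clamp down (value of joint clamp below 0.12 rad), for 0.2 s.
At the end, for the whole second after the job is handed in: Every container present is in a pocket of its shape (8 mm of centre, down within 4 mm, upright within 0.1 rad); the cover sits on the slab (height within 3 mm, level within 0.05 rad, centre within 12 mm, turned under 0.12 rad) at rest; the clamp is down (under 0.12 rad) (all of step 1 and z of hood_grip in the frame of case between 0.114 and 0.12 m and horizontal distance between hood_grip and case below 0.012 m and angle between the x axis of hood_grip and the x axis of case, either way round below 0.12 rad and angle between hood_grip's own z axis and vertical below 0.05 rad and value of joint clamp below 0.12 rad and linear speed of hood below 0.02 m/s); the robot touches nothing.
It fails at once if a bystander (petri dish, beaker, cup, bowl, spatula or pen) moved more than 40 mm (distance of any of petri_o, beaker_o, cup_o, bowl_o, spatula, pen from where it was at the start of the episode above 0.04 m).
Of jar0, jar1, bottle0, bottle1, box0, box1 only 4 to 6 are there at a start; the rules pass over those that are not, and their reading is None.
At some moment in a run one of hood may be knocked a few centimetres aside while the robot is not near it.
Once in a run the grip may slacken for a moment while it holds something.
It also fails if it takes over 210 s, if anything falls off the work surface, if the arm or the gripper's body presses on something with over 40 N, if the wrist force passes 120 N, or if a joint passes its speed limit or range.

ROBOT

A 6-joint arm with a two-finger parallel gripper is mounted at the origin on the work surface. World frame = base frame: x ahead of the robot, y to its left, z up, the work surface at z = 0. Lengths are in m, angles in degrees, forces in N, time in s.
With the tool pointing down it reaches from about 0.375 to 0.9 m from the base axis. Payload 3.1 kg.
Tool frame: the origin (TCP) lies on the centre line of the jaws, within the pads' length; the fingertips stand 8 mm ahead of it and the grasp point (between the pads) lies 11 mm behind it (bot.tip_extent is the distance from the TCP to the fingertips, in m); z points along the fingers, y is the line along which they close (so a half turn about z gives the same grasp; the last joint's range is limited). The gripper opens to 87 mm and grips with 3 to 60 N. Pads are 19 mm wide; open, the fingers measure 117 mm over their backs; the gripper's body (75 mm by 190 mm) begins 51 mm behind the grasp point.
Start: joints at [53.657, 30.224, 82.088, -0, 67.689, -10.227], TCP at [0.275, 0.561, 0.231] pointing down, gripper open.
Joint ranges: [-176.69, 176.69], [-43.24, 126.21], [12.49, 139.97], [-82, 262], [0, 151.66], [-163.58, 163.58]. Speed limits (degrees/s): [159.86, 159.86, 180, 180, 180, 180].

INTERFACE

Orientations are given as a 3x3 rotation matrix whose columns are the frame's x, y, z axes.
In Python, from rig import bot, vision, workorder gives the robot as it stands.
- The arm moves only by the shell command python3 -m handwheel 'ROWS'. ROWS is JSON, a list of rows, each an object with "delta_rot": the turn, a rotation vector about the tool's x, y, z in rad, a list of three; "xyz": the shift along the tool's x, y, z in mm, a list of three; "hand": the closure, from -1 (fully open) to 1 (shut). A call has exactly 5 rows; each row is the pose to reach, as a shift and turn from the pose commanded when the call began, along the tool's axes at that moment; what a row does not reach only later rows make up. A row lasts 1/8 s, in which the tool goes at most 62.5 mm and 10.7 degrees, less where a joint would pass 70% of its speed; a pose out of reach is approached as far as the arm can. A call with a gripper value outside its range is refused whole. The fingers move at their own pace and stop on an object; the grip force is fixed at half the most. Time passes only in rows, so rows that repeat a pose let the fingers close, or fill a call up. It gives the time, the measured TCP pose, the force, the opening and the grip force at its end, in the units of the state.
- bot.read_state(): the state, without advancing time (a new reading comes with each control period).
- vision.capture(name): name is "side" or "top"; returns the picture (384x512x3 uint8, red, green, blue); there is no depth.
- vision.camera_model(name): a dict with "camera_matrix" (3x3 intrinsics, pixels), "dist_coeffs" ([k1, k2, p1, p2, k3] as OpenCV has them; the pictures are not rectified), "camera_from_world" (4x4, takes a point from world to camera coordinates). Camera axes: x right, y up, looking along -z (the intrinsics and any distortion apply to the point x, -y, -z); pixel columns grow to the right and rows downward; lengths in m; the calibration is good to about 2 mm. A picture is of the moment at which its call begins. camera_model takes no time and is no camera call.
- workorder.hand_in(): hands the job in; it is judged then, once.
The state is a dict: "time_s": time; "joint_positions": joint angles; "qvel": joint speeds; "tau": joint torques, N m; "position": TCP position; "tcp_rot": TCP orientation; "force": force on the tool from outside, world axes, zero at the start; "moment": the same for the moment, N m; "opening": opening from 0.0 (shut) to 1.0 (fully open); "grasp_force": force on a finger pad.
Only numpy, scipy, OpenCV 4.12 (cv2) and the standard library are available. Lean on these libraries where they do the work, as an engineer would, in place of code of your own. Each camera call takes 0.05 s, during which the arm holds its last target. There are 200 camera calls.

## Working session

There is one attempt and no reset: what is moved stays moved. The work goes in short steps, Python scripts to look and compute and a shell command to move; the robot and the scene stay as the last step left them, time stands still between calls to the robot, and variables do not carry over. Pictures are saved under pics/ and viewed, at most 14 in all, crops included, and the job is handed in when it is done.

```bash
ls; mkdir -p pics
python3 - <<'E'
from rig import bot, vision
import cv2
for n in("top","side"):
    cv2.imwrite(f"pics/{n}0.png",cv2.resize(vision.capture(n)[:,:,::-1],(800,600),interpolation=cv2.INTER_CUBIC))
    m=vision.camera_model(n);print(m)
s=bot.read_state();print(s)
E
```

```text
pics
{'camera_matrix': array([[406.33534811,   0.        , 254.78733306],
       [  0.        , 406.33534811, 195.98784337],
       [  0.        ,   0.        ,   1.        ]]), 'dist_coeffs': array([-0.04671303,  0.        ,  0.        ,  0.        ,  0.        ]), 'camera_from_world': array([[-0.01774338, -0.9995573 ,  0.02388238,  0.02689155],
       [ 0.99631509, -0.01567106,  0.08432472, -0.52530782],
       [-0.08391313,  0.02529058,  0.99615208, -1.37470619],
       [ 0.        ,  0.        ,  0.        ,  1.        ]])}
{'camera_matrix': array([[347.93812667,   0.        , 260.48739111],
       [  0.        , 347.93812667, 192.82966362],
       [  0.        ,   0.        ,   1.        ]]), 'dist_coeffs': array([0.01599873, 0.        , 0.        , 0.        , 0.        ]), 'camera_from_world': array([[ 0.96974304, -0.2441053 , -0.00332277, -0.4862591 ],
       [ 0.17654639,  0.69182516,  0.7001495 , -0.18002613],
       [-0.16861143, -0.67955173,  0.71398854, -0.99071008],
       [ 0.        ,  0.        ,  0.        ,  1.        ]])}
{'time_s': 0.1, 'joint_positions': array([ 5.36564089e+01,  3.02721985e+01,  8.21498558e+01,  9.98461139e-04,
        6.76911906e+01, -1.02273664e+01]), 'qvel': array([-0.12350551, -0.02463499,  0.00534675, -0.01501043,  0.07395799,
       -0.00988862]), 'tau': array([-5.07617517e-05, -4.40990102e+01, -1.77150196e+01,  6.34984067e-02,
        5.34109015e-02, -3.71414183e-05]), 'position': array([0.27469432, 0.5606653 , 0.22968044]), 'tcp_rot': array([[-8.97899825e-01,  4.40198253e-01, -1.18430838e-03],
       [ 4.40199694e-01,  8.97898505e-01, -1.58246781e-03],
       [ 3.66789156e-04, -1.94222976e-03, -9.99998047e-01]]), 'force': array([-0.27088227,  0.47990572, -0.23193485]), 'moment': array([ 0.00568059, -0.00262596, -0.00756074]), 'grasp_force': 0.0, 'opening': 0.9992304038611981}
```

View pics/top0.png

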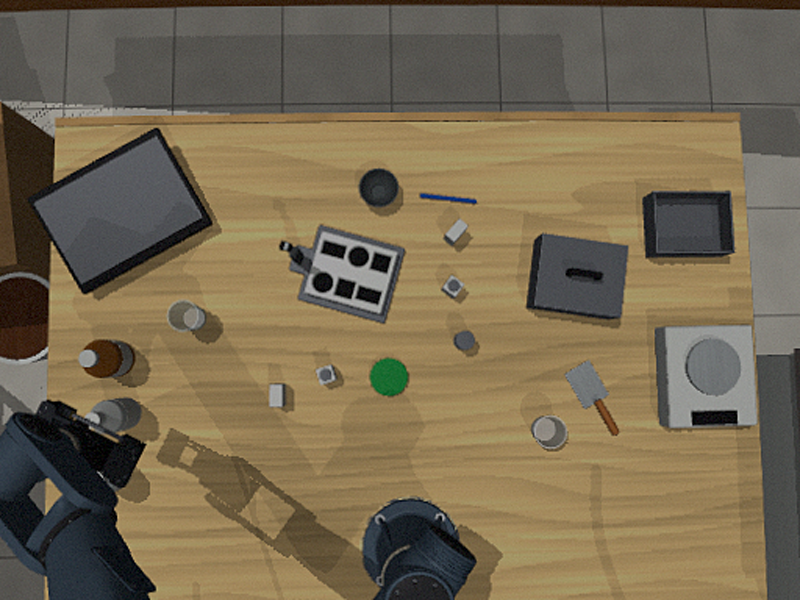

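View pics/side0.png

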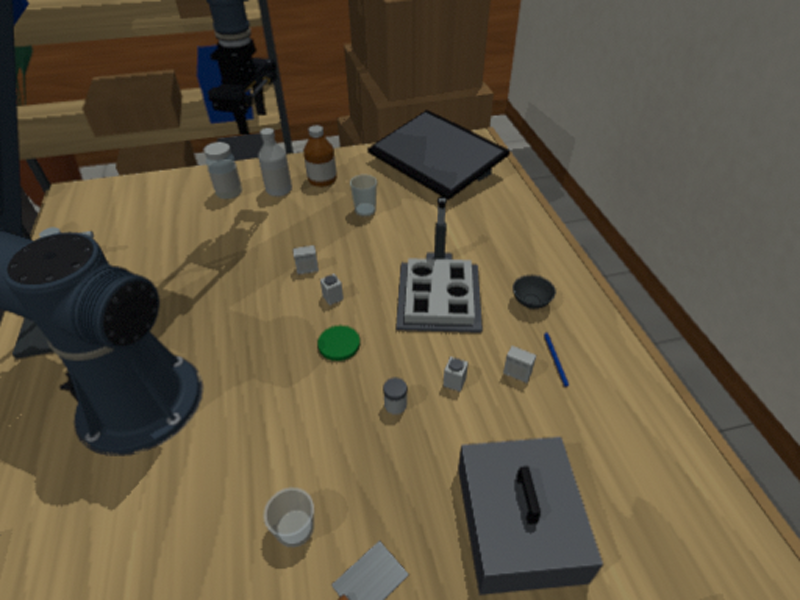

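The top view shows five containers: box (455,232), bottle (452,287), jar (464,340), bottle (327,375) and box (278,395). It also shows the tray at (352,274) with the clamp up on its left, and the cover at (578,277). I'll enlarge these areas.

```bash
cat > h.py <<'E'
import numpy as np, cv2
from rig import bot, vision
def ray(n,uv):
    m=vision.camera_model(n); T=m["camera_from_world"]; R=T[:3,:3]; t=T[:3,3]
    p=cv2.undistortPoints(np.array([[uv]],float),m["camera_matrix"],m["dist_coeffs"])[0,0]
    return -R.T@t, R.T@np.array([p[0],-p[1],-1.0])
def at(n,uv,z):
    c,d=ray(n,uv); return c+d*(z-c[2])/d[2]
def proj(n,P):
    m=vision.camera_model(n); T=m["camera_from_world"]
    q=T[:3,:3]@np.asarray(P,float)+T[:3,3]; q=q*[1,-1,-1]
    return cv2.projectPoints(q.reshape(1,1,3),np.zeros(3),np.zeros(3),m["camera_matrix"],m["dist_coeffs"])[0].ravel()
def crop(n,x,y,w,h,s,name):
    im=vision.capture(n)[:,:,::-1]
    cv2.imwrite("pics/%s.png"%name,cv2.resize(im[y:y+h,x:x+w],(w*s,h*s),interpolation=cv2.INTER_CUBIC)); return im
def pt(n,x,y,s,P,z): # crop pixel -> world
    return at(n,((P[0]+.5)/s-.5+x,(P[1]+.5)/s-.5+y),z)
E
python3 - <<'E'
from h import *
im=crop("top",160,138,160,120,5,"t1")
c=im[145:210,330:410]
cv2.imwrite("pics/t2.png",cv2.resize(c,(640,520),interpolation=cv2.INTER_CUBIC))
E
```

```text
(no output)
```

View pics/t1.png

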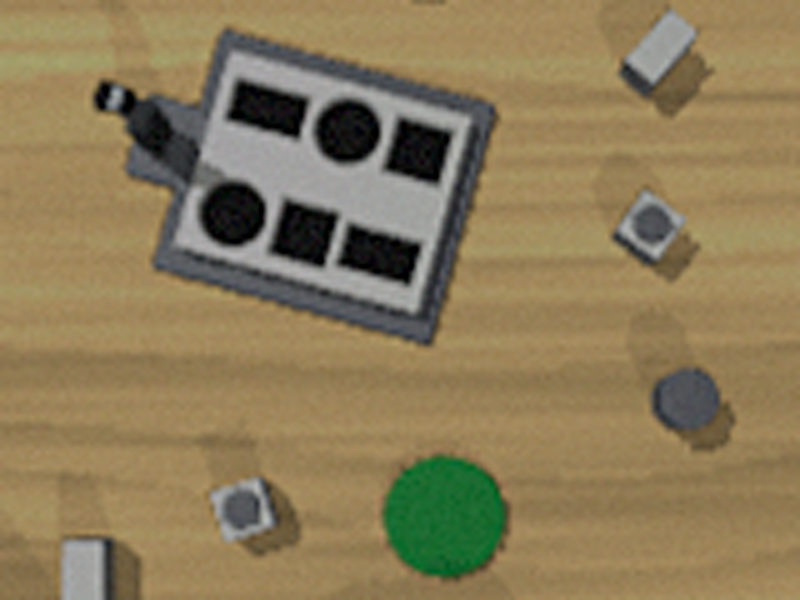

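View pics/t2.png

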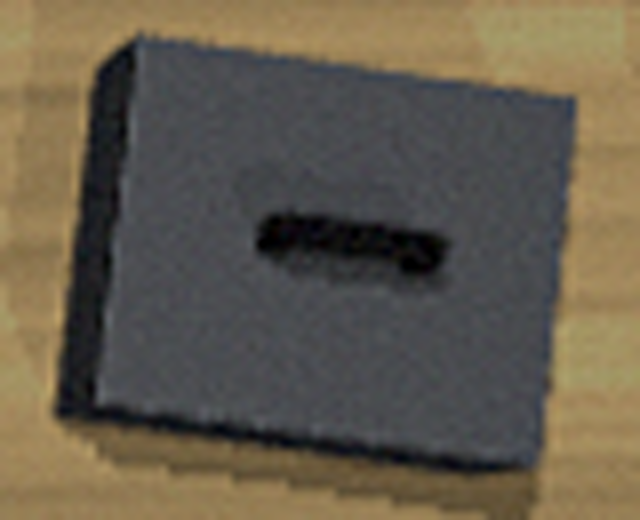

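t1 shows the insert corners at about (233,52), (470,113), (425,313) and (177,250). Jar at (687,400), bottles at (650,225) and (243,508). t2 shows the handle bar from (257,235) to (447,252). The boxes may be lying down, so I'll zoom in with both cameras.

Run:
```python
from h import *
a=vision.capture("side")[:,:,::-1]; t=vision.capture("top")[:,:,::-1]
def c(im,x,y,w,h,s): return cv2.resize(im[y:y+h,x:x+w],(w*s,h*s),interpolation=cv2.INTER_CUBIC)
# tiles 400x300: side right group, side left group; top boxA, top boxB
T=np.vstack([np.hstack([c(a,240,210,120,75,3)[:225,:360],c(a,180,150,50,50,8)[:225*2:1,:400][:225]]) if 0 else np.hstack([c(a,240,215,100,75,4),c(a,180,150,80,60,5)]),
 np.hstack([c(t,272,135,40,30,10),c(t,160,230,60,45,7)[:300,:400]])])
cv2.imwrite("pics/m1.png",T);print(T.shape)
```

```text
(600, 800, 3)
```

View pics/m1.png

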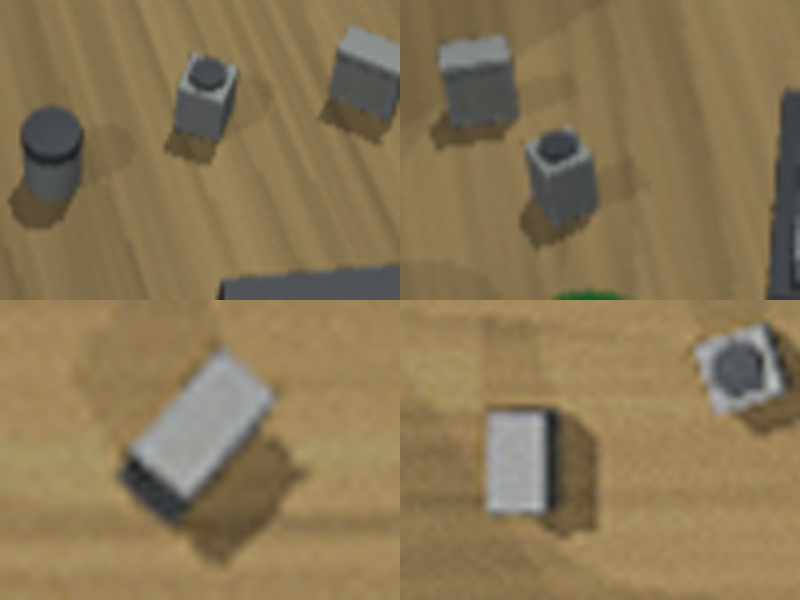

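All five stand upright. I'll now calculate the poses, using rectangle fits on the bright tops and the tray corners read from t1.

Run:
```python
from h import *
im=np.mean([vision.capture("top").astype(float) for _ in range(6)],0)
s=4; big=cv2.resize(im.astype(np.uint8),None,fx=s,fy=s,interpolation=cv2.INTER_CUBIC)
hsv=cv2.cvtColor(big,cv2.COLOR_RGB2HSV)
def rect(cx,cy,r,z,lo,hi=256,sat=60,name=""):
    x0,y0=int((cx-r)*s),int((cy-r)*s)
    R=hsv[y0:y0+int(2*r*s),x0:x0+int(2*r*s)]
    m=((R[...,2]>=lo)&(R[...,2]<hi)&(R[...,1]<sat)).astype(np.uint8)
    n,l,st,_=cv2.connectedComponentsWithStats(m); k=1+np.argmax(st[1:,4])
    c=cv2.findContours((l==k).astype(np.uint8),cv2.RETR_EXTERNAL,cv2.CHAIN_APPROX_NONE)[0][0]
    b=cv2.boxPoints(cv2.minAreaRect(cv2.convexHull(c)))+[x0,y0]
    W=np.array([at("top",((p[0]+.5)/s-.5,(p[1]+.5)/s-.5),z)[:2] for p in b])
    e1,e2=W[1]-W[0],W[2]-W[1]
    print(name,"ctr",(W.mean(0)*1000).round(1),"sides",(np.linalg.norm(e1)*1000).round(1),(np.linalg.norm(e2)*1000).round(1),"ang",np.degrees(np.arctan2(e1[1],e1[0])).round(1),np.degrees(np.arctan2(e2[1],e2[0])).round(1))
for lo in(135,155):
  rect(292,147.6,10,.056,lo,name="boxA"); rect(176.7,253,12,.056,lo,name="boxB")
  rect(290,183,10,.050,lo,name="botA"); rect(208.6,239.6,10,.050,lo,name="botB")
  rect(225,174,35,.034,lo,name="insert")
g=lambda p,z:pt("top",160,138,5,p,z)[:2]
C=np.array([g(p,.034) for p in[(233,52),(470,113),(425,313),(177,250)]]);print("ins manual",C.mean(0).round(4),[np.linalg.norm(C[i]-C[i-1]).round(4) for i in range(4)])
for e in(C[0]-C[1],C[3]-C[2]):print(np.degrees(np.arctan2(e[1],e[0])))
S=np.array([g(p,.012) for p in[(228,32),(495,105),(432,345),(155,267)]]);print("slab",S.mean(0).round(4))
for n,p in dict(flatA=(268,108),roundA=(347,130),sqA=(420,151),roundB=(233,213),sqB=(304,235),flatB=(380,253)).items():print(n,g(p,.03).round(4))
print("jar",g((687,399),.056).round(4),"capA",g((651,224),.056).round(4),"capB",g((243,508),.056).round(4))
q=lambda p,z:pt("top",330,145,8,p,z)[:2]
H=np.array([q(p,.078) for p in[(140,38),(575,97),(540,468),(97,405)]]);print("hood top",H.mean(0).round(4),[np.linalg.norm(H[i]-H[i-1]).round(4) for i in range(4)])
for e in(H[0]-H[1],H[3]-H[2]):print(np.degrees(np.arctan2(e[1],e[0])))
print("bar",q((257,235),.112),q((447,252),.112))
```

```text
boxA ctr [ 689.  -110.6] sides 47.6 26.6 ang -42.4 -133.1
boxB ctr [338.6 283.3] sides 26.5 46.8 ang -90.9 179.7
botA ctr [561.7 -96.1] sides 19.9 35.7 ang -34.8 -124.8
botB ctr [380.6 178.2] sides 34.1 36.3 ang -72.5 -162.1
insert ctr [603.1 122.2] sides 140.3 173.6 ang -15.8 -106.6
boxA ctr [ 689.7 -110.5] sides 46.6 22.9 ang -40.6 -131.2
boxB ctr [338.6 283.7] sides 25.6 43.5 ang -90.9 179.7
botA ctr [563.7 -84.1] sides 6.6 14.2 ang -73.7 -164.3
botB ctr [387.4 193.2] sides 21.8 8.2 ang -23.2 -113.5
insert ctr [602.9 122.1] sides 138.0 171.4 ang -16.0 -106.9
ins manual [0.602  0.1194] [np.float64(0.1417), np.float64(0.1682), np.float64(0.1411), np.float64(0.1742)]
74.58377528879008
74.79855869060295
slab [0.6016 0.1196]
flatA [0.6542 0.159 ]
roundA [0.6381 0.105 ]
sqA [0.6228 0.055 ]
roundB [0.5818 0.1836]
sqB [0.5659 0.1352]
flatB [0.5527 0.0834]
jar [ 0.4486 -0.1211] capA [ 0.5669 -0.0999] capB [0.3814 0.1761]
hood top [ 0.5822 -0.3741] [np.float64(0.1562), np.float64(0.1869), np.float64(0.1582), np.float64(0.1884)]
81.6728420968838
81.04722719661132
bar [ 0.58475879 -0.32955072] [ 0.57673932 -0.40799837]
```

```bash
cat >> h.py <<'E'
def go(x,y,z,psi):
    """tool-frame shift (mm) and turn from the present pose to TCP x,y,z (m), tool down, tool x at world angle psi (deg)"""
    s=bot.read_state(); R=s["tcp_rot"]; p=s["position"]; a=np.radians(psi); c,n=np.cos(a),np.sin(a)
    T=np.array([[c,n,0],[n,-c,0],[0,0,-1.]])
    print("t%.1f"%s["time_s"],"pos",p.round(4),"xyz",((R.T@(np.array([x,y,z])-p))*1000).round(1).tolist(),"rot",cv2.Rodrigues(R.T@T)[0].ravel().round(3).tolist(),"F",s["force"].round(1),"open %.3f"%s["opening"])
E
python3 - <<'E'
from h import *
im=np.mean([vision.capture("top").astype(float) for _ in range(6)],0).astype(np.uint8)
s=4; x0,y0=160,138
big=cv2.resize(im,None,fx=s,fy=s,interpolation=cv2.INTER_CUBIC); hsv=cv2.cvtColor(big,cv2.COLOR_RGB2HSV)
# pockets
g=cv2.cvtColor(big,cv2.COLOR_RGB2GRAY)
for name,(u,v) in dict(flatA=(268,108),roundA=(347,130),sqA=(420,151),roundB=(233,213),sqB=(304,235),flatB=(380,253)).items():
    cx,cy=x0+u/5,y0+v/5; r=10
    X,Y=int((cx-r)*s),int((cy-r)*s); m=(g[Y:Y+80,X:X+80]<80).astype(np.uint8)
    n,l=cv2.connectedComponents(m); k=l[40,40]
    c=cv2.findContours((l==k).astype(np.uint8),0,1)[0][0]; (a,b),wh,an=cv2.minAreaRect(c)
    M=cv2.moments((l==k).astype(np.uint8),True); mu=M['m10']/M['m00'],M['m01']/M['m00']
    f=lambda q,z:at("top",((X+q[0]+.5)/s-.5,(Y+q[1]+.5)/s-.5),z)[:2]
    w=(f(mu,.027)); d=w-[.6025,.121]; t=np.radians(-15.7); ex=np.array([np.cos(t),np.sin(t)]); ey=np.array([-ex[1],ex[0]])
    print(name,(w*1e3).round(1),"rect",(f((a,b),.027)*1e3).round(1),"tray",(d@ex*1e3).round(1),(d@ey*1e3).round(1),np.round(np.array(wh)/s/.308,0),round(an,1))
# bottle A and jar: non-wood mask
for name,(u,v) in dict(botA=(650,225),jar=(687,399),botB=(243,508)).items():
    cx,cy=x0+u/5,y0+v/5; X,Y=int((cx-12)*s),int((cy-12)*s); R=hsv[Y:Y+96,X:X+96]
    m=(R[...,1]<70).astype(np.uint8); n,l=cv2.connectedComponents(m); m=(l==l[48,48]).astype(np.uint8)
    c=cv2.findContours(m,0,1)[0][0]; (a,b),wh,an=cv2.minAreaRect(c)
    print(name,(at("top",((X+a+.5)/s-.5,(Y+b+.5)/s-.5),.05)[:2]*1e3).round(1),np.round(np.array(wh)/s/.308,1),round(an,1))
go(.689,-.1105,.15,138)
E
```

```text
flatA [654.2 159.6] rect [654.1 159.7] tray 39.4 51.2 [49. 27.] 15.6
roundA [637.9 104.9] rect [638.5 105.1] tray 38.4 -6.0 [41. 41.] 90.0
sqA [623.4  56.3] rect [623.3  56.3] tray 37.6 -56.6 [37. 36.] 15.9
roundB [582.1 184.3] rect [582.  184.5] tray -36.8 55.4 [41. 41.] 90.0
sqB [567.5 135.7] rect [567.6 135.8] tray -37.7 4.7 [37. 36.] 15.5
flatB [552.2  84.1] rect [552.1  84.1] tray -38.4 -49.1 [49. 28.] 15.6
botA [564.8 -99. ] [35.8 40.2] 35.2
jar [ 448.9 -120.6] [39.  43.8] 90.0
botB [380.7 176.2] [36.7 38.1] 72.2
t0.8 pos [0.2751 0.5612 0.2306] xyz [-667.3, -421.0, 80.6] rot [0.0, 0.0, 0.277] F [-0.3  0.3 -0.3] open 1.003
```

```bash
python3 -m handwheel '[{"xyz":[-179,-221.5,80],"delta_rot":[0,0,-0.44],"hand":-1},{"xyz":[-179,-221.5,80],"delta_rot":[0,0,-0.44],"hand":-1},{"xyz":[-179,-221.5,80],"delta_rot":[0,0,-0.44],"hand":-1},{"xyz":[-179,-221.5,80],"delta_rot":[0,0,-0.44],"hand":-1},{"xyz":[-179,-221.5,80],"delta_rot":[0,0,-0.44],"hand":-1}]'
python3 -c "
from h import *
go(.3386,.2834,.027,179.1)"
```

```text
time_s: 1.48
position: [0.3384, 0.2815, 0.1503]
tcp_rot: [[-1.0, 0.016, 0.0], [0.016, 1.0, -0.0], [-0.0, -0.0, -1.0]]
force: [1.0, -0.4, -0.1]
opening: 0.998
grasp_force: 0.0
t1.5 pos [0.3384 0.2815 0.1503] xyz [-0.1, 1.9, 123.3] rot [-0.0, 0.0, -0.001] F [ 1.  -0.4 -0.1] open 0.998
```

```bash
python3 -m handwheel '[{"xyz":[0,2,60],"delta_rot":[0,0,0],"hand":-1},{"xyz":[0,2,110],"delta_rot":[0,0,0],"hand":-1},{"xyz":[0,2,123],"delta_rot":[0,0,0],"hand":-1},{"xyz":[0,2,123],"delta_rot":[0,0,0],"hand":-1},{"xyz":[0,2,123],"delta_rot":[0,0,0],"hand":1}]'
python3 -m handwheel '[{"xyz":[0,0,0],"delta_rot":[0,0,0],"hand":1},{"xyz":[0,0,0],"delta_rot":[0,0,0],"hand":1},{"xyz":[0,0,0],"delta_rot":[0,0,0],"hand":1},{"xyz":[0,0,0],"delta_rot":[0,0,0],"hand":1},{"xyz":[0,0,0],"delta_rot":[0,0,0],"hand":1}]'
python3 -m handwheel '[{"xyz":[0,0,-30],"delta_rot":[0,0,0],"hand":1},{"xyz":[0,0,-80],"delta_rot":[0,0,0],"hand":1},{"xyz":[0,0,-110],"delta_rot":[0,0,0],"hand":1},{"xyz":[0,0,-110],"delta_rot":[0,0,0],"hand":1},{"xyz":[0,0,-110],"delta_rot":[0,0,0],"hand":1}]'
python3 -c "
from h import *
go(.6542,.1597,.14,74)
crop('side',160,100,160,120,5,'s3')"
```

```text
time_s: 2.1
position: [0.3393, 0.2863, 0.029]
tcp_rot: [[-1.0, 0.015, 0.003], [0.015, 1.0, 0.001], [-0.003, 0.001, -1.0]]
force: [0.2, 0.7, 1.5]
opening: 0.946
grasp_force: 0.0
time_s: 2.72
position: [0.3383, 0.2855, 0.0275]
tcp_rot: [[-1.0, 0.016, -0.0], [0.016, 1.0, -0.0], [0.0, -0.0, -1.0]]
force: [-0.0, 0.8, 0.0]
opening: 0.399
grasp_force: 0.0
time_s: 3.35
position: [0.3377, 0.2852, 0.1369]
tcp_rot: [[-1.0, 0.016, -0.001], [0.016, 1.0, -0.001], [0.001, -0.001, -1.0]]
force: [-0.3, 0.5, -1.3]
opening: 0.296
grasp_force: 29.7
t3.4 pos [0.3377 0.2852 0.1369] xyz [-318.5, -120.4, -3.4] rot [-0.002, -0.0, 1.834] F [-0.3  0.5 -1.3] open 0.296
```

View pics/s3.png

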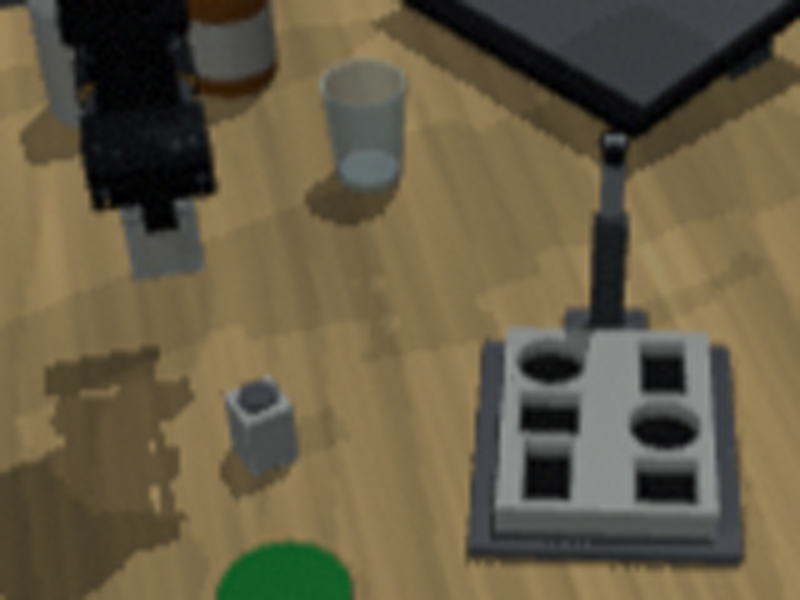

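The box is held, but the lift started just as the fingers closed. I'll check how low the box hangs in the grip from its bottom corners in the crop, (135,278) and (203,270).

```bash
python3 -c "
from h import *
for dz in(0,.01,.02):
  for X,Y in((-.024,.013),(-.024,-.013),(.024,-.013)):
    for z in(-.027,.029): print(dz,X,Y,z,((proj('side',(.3377+X,.2852+Y,.1369+z-dz))-[160,100])*5).round(0))
"
```

```text
0 -0.024 0.013 -0.027 [122. 228.]
0 -0.024 0.013 0.029 [108. 159.]
0 -0.024 -0.013 -0.027 [126. 251.]
0 -0.024 -0.013 0.029 [112. 182.]
0 0.024 -0.013 -0.027 [198. 240.]
0 0.024 -0.013 0.029 [187. 171.]
0.01 -0.024 0.013 -0.027 [124. 239.]
0.01 -0.024 0.013 0.029 [111. 171.]
0.01 -0.024 -0.013 -0.027 [128. 263.]
0.01 -0.024 -0.013 0.029 [114. 195.]
0.01 0.024 -0.013 -0.027 [200. 252.]
0.01 0.024 -0.013 0.029 [189. 184.]
0.02 -0.024 0.013 -0.027 [127. 251.]
0.02 -0.024 0.013 0.029 [113. 184.]
0.02 -0.024 -0.013 -0.027 [130. 275.]
0.02 -0.024 -0.013 0.029 [117. 207.]
0.02 0.024 -0.013 -0.027 [202. 264.]
0.02 0.024 -0.013 0.029 [191. 196.]
```

It hangs about 23 mm low. I'll set it back down and regrip with a longer close.

```bash
python3 -m handwheel '[{"xyz":[0,0,50],"delta_rot":[0,0,0],"hand":1},{"xyz":[0,0,75],"delta_rot":[0,0,0],"hand":1},{"xyz":[0,0,85],"delta_rot":[0,0,0],"hand":1},{"xyz":[0,0,85],"delta_rot":[0,0,0],"hand":1},{"xyz":[0,0,85],"delta_rot":[0,0,0],"hand":0}]'
python3 -m handwheel '[{"xyz":[0,0,0],"delta_rot":[0,0,0],"hand":0},{"xyz":[0,0,10],"delta_rot":[0,0,0],"hand":0},{"xyz":[0,0,24],"delta_rot":[0,0,0],"hand":0},{"xyz":[0,0,24],"delta_rot":[0,0,0],"hand":0},{"xyz":[0,0,24],"delta_rot":[0,0,0],"hand":1}]'
python3 -m handwheel '[{"xyz":[0,0,0],"delta_rot":[0,0,0],"hand":1},{"xyz":[0,0,0],"delta_rot":[0,0,0],"hand":1},{"xyz":[0,0,0],"delta_rot":[0,0,0],"hand":1},{"xyz":[0,0,0],"delta_rot":[0,0,0],"hand":1},{"xyz":[0,0,-40],"delta_rot":[0,0,0],"hand":1}]'
python3 -m handwheel '[{"xyz":[0,0,-40],"delta_rot":[0,0,0],"hand":1},{"xyz":[0,0,-80],"delta_rot":[0,0,0],"hand":1},{"xyz":[0,0,-80],"delta_rot":[0,0,0],"hand":1},{"xyz":[0,0,-80],"delta_rot":[0,0,0],"hand":1},{"xyz":[0,0,-80],"delta_rot":[0,0,0],"hand":1}]'
python3 -c "
from h import *
go(.6542,.1597,.12,74)
crop('side',160,120,80,60,5,'s4')"
```

```text
time_s: 4.03
position: [0.3385, 0.2856, 0.0525]
tcp_rot: [[-1.0, 0.016, 0.0], [0.016, 1.0, 0.0], [-0.0, 0.0, -1.0]]
force: [-0.4, -0.2, 0.8]
opening: 0.348
grasp_force: 0.0
time_s: 4.65
position: [0.3381, 0.2854, 0.0282]
tcp_rot: [[-1.0, 0.016, -0.001], [0.016, 1.0, -0.0], [0.001, -0.0, -1.0]]
force: [-0.4, 0.3, 0.4]
opening: 0.446
grasp_force: 0.0
time_s: 5.28
position: [0.3369, 0.2847, 0.067]
tcp_rot: [[-1.0, 0.016, -0.006], [0.016, 1.0, -0.003], [0.006, -0.003, -1.0]]
force: [1.6, -0.4, -0.4]
opening: 0.296
grasp_force: 30.0
time_s: 5.9
position: [0.3373, 0.285, 0.1473]
tcp_rot: [[-1.0, 0.016, -0.003], [0.016, 1.0, -0.001], [0.003, -0.001, -1.0]]
force: [0.4, -0.1, -0.0]
opening: 0.299
grasp_force: 30.0
t5.9 pos [0.3373 0.285  0.1473] xyz [-318.9, -120.2, 26.5] rot [-0.004, -0.001, 1.834] F [ 0.4 -0.1 -0. ] open 0.299
```

View pics/s4.png

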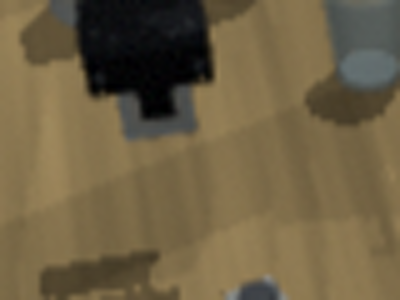

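```bash
python3 -m handwheel '[{"xyz":[-60,-24,0],"delta_rot":[0,0,0.18],"hand":1},{"xyz":[-120,-48,0],"delta_rot":[0,0,0.36],"hand":1},{"xyz":[-170,-66,0],"delta_rot":[0,0,0.54],"hand":1},{"xyz":[-210,-82,0],"delta_rot":[0,0,0.72],"hand":1},{"xyz":[-250,-97,0],"delta_rot":[0,0,0.9],"hand":1}]'
python3 -c "
from h import *
go(.6542,.1597,.12,74)"
```

```text
time_s: 6.58
position: [0.5874, 0.1835, 0.1467]
tcp_rot: [[-0.604, 0.797, -0.003], [0.797, 0.604, -0.0], [0.002, -0.003, -1.0]]
force: [0.5, 0.4, -0.9]
opening: 0.295
grasp_force: 30.0
t6.6 pos [0.5874 0.1835 0.1467] xyz [-59.3, 39.0, 26.4] rot [-0.003, -0.0, 0.927] F [ 0.5  0.4 -0.9] open 0.295
```

```bash
python3 -m handwheel '[{"xyz":[-20,13,0],"delta_rot":[0,0,0.186],"hand":1},{"xyz":[-40,26,0],"delta_rot":[0,0,0.372],"hand":1},{"xyz":[-59,39,0],"delta_rot":[0,0,0.558],"hand":1},{"xyz":[-59,39,0],"delta_rot":[0,0,0.744],"hand":1},{"xyz":[-59,39,0],"delta_rot":[0,0,0.93],"hand":1}]'
python3 -m handwheel '[{"xyz":[0,0,20],"delta_rot":[0,0,0],"hand":1},{"xyz":[0,0,40],"delta_rot":[0,0,0],"hand":1},{"xyz":[0,0,55],"delta_rot":[0,0,0],"hand":1},{"xyz":[0,0,62],"delta_rot":[0,0,0],"hand":1},{"xyz":[0,0,62],"delta_rot":[0,0,0],"hand":1}]'
python3 -c "
from h import *
go(.6542,.1597,.047,74)
crop('side',250,100,60,60,8,'s5')"
```

```text
time_s: 7.2
position: [0.653, 0.1611, 0.1462]
tcp_rot: [[0.278, 0.961, -0.004], [0.961, -0.278, -0.0], [-0.001, -0.004, -1.0]]
force: [-0.1, 0.7, -1.2]
opening: 0.296
grasp_force: 30.0
time_s: 7.82
position: [0.6533, 0.1615, 0.0857]
tcp_rot: [[0.271, 0.962, -0.001], [0.962, -0.271, -0.0], [-0.0, -0.001, -1.0]]
force: [0.4, -0.4, -1.0]
opening: 0.297
grasp_force: 30.0
t7.8 pos [0.6533 0.1615 0.0857] xyz [-1.5, 1.4, 38.7] rot [-0.001, 0.0, 0.004] F [ 0.4 -0.4 -1. ] open 0.297
```

View pics/s5.png

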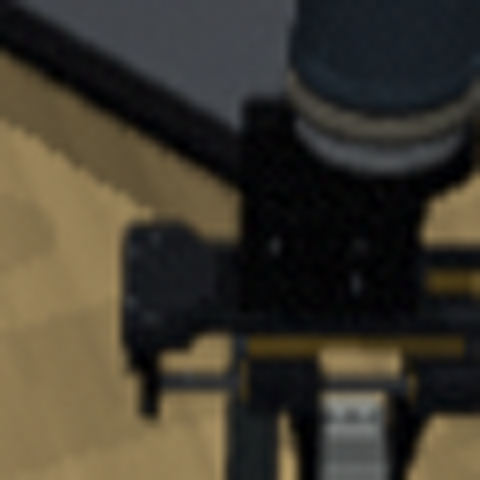

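```bash
python3 -m handwheel '[{"xyz":[-1.5,1.4,12],"delta_rot":[0,0,0.004],"hand":1},{"xyz":[-1.5,1.4,20],"delta_rot":[0,0,0.004],"hand":1},{"xyz":[-1.5,1.4,26],"delta_rot":[0,0,0.004],"hand":1},{"xyz":[-1.5,1.4,30],"delta_rot":[0,0,0.004],"hand":1},{"xyz":[-1.5,1.4,33],"delta_rot":[0,0,0.004],"hand":1}]'
python3 -m handwheel '[{"xyz":[0,0,2],"delta_rot":[0,0,0],"hand":1},{"xyz":[0,0,4],"delta_rot":[0,0,0],"hand":1},{"xyz":[0,0,5],"delta_rot":[0,0,0],"hand":1},{"xyz":[0,0,5],"delta_rot":[0,0,0],"hand":1},{"xyz":[0,0,5],"delta_rot":[0,0,0],"hand":1}]'
```

```text
time_s: 8.5
position: [0.6537, 0.1578, 0.058]
tcp_rot: [[0.275, 0.962, -0.002], [0.962, -0.275, -0.003], [-0.004, -0.001, -1.0]]
force: [-9.1, -8.1, 26.9]
opening: 0.3
grasp_force: 30.0
time_s: 9.12
position: [0.6534, 0.1571, 0.0539]
tcp_rot: [[0.275, 0.961, -0.003], [0.961, -0.275, -0.004], [-0.005, -0.001, -1.0]]
force: [-10.8, -8.5, 28.1]
opening: 0.295
grasp_force: 30.0
```

The wall pushes the tool towards −x and −y. I'll shift that way and keep pressing.

```bash
python3 -m handwheel '[{"xyz":[-1,-1,-5],"delta_rot":[0,0,0],"hand":1},{"xyz":[-3,-2,-5],"delta_rot":[0,0,0],"hand":1},{"xyz":[-3,-2,-2],"delta_rot":[0,0,0],"hand":1},{"xyz":[-3,-2,0],"delta_rot":[0,0,0],"hand":1},{"xyz":[-3,-2,0],"delta_rot":[0,0,0],"hand":1}]'
```

```text
time_s: 9.75
position: [0.6529, 0.1567, 0.0519]
tcp_rot: [[0.275, 0.962, 0.002], [0.962, -0.275, -0.001], [-0.0, 0.003, -1.0]]
force: [-5.5, -3.8, 19.6]
opening: 0.295
grasp_force: 30.0
```

```bash
python3 -m handwheel '[{"xyz":[-1,-1,-2],"delta_rot":[0,0,0],"hand":1},{"xyz":[-2,-2,-2],"delta_rot":[0,0,0],"hand":1},{"xyz":[-2,-2,0],"delta_rot":[0,0,0],"hand":1},{"xyz":[-2,-2,1],"delta_rot":[0,0,0],"hand":1},{"xyz":[-2,-2,1],"delta_rot":[0,0,0],"hand":1}]'
```

```text
time_s: 10.38
position: [0.6525, 0.1562, 0.0512]
tcp_rot: [[0.275, 0.961, 0.007], [0.961, -0.275, 0.001], [0.003, 0.007, -1.0]]
force: [-1.7, -1.4, 17.9]
opening: 0.293
grasp_force: 30.0
```

```bash
python3 -m handwheel '[{"xyz":[0,0,-1],"delta_rot":[0,0,0],"hand":0.1},{"xyz":[0,0,-1],"delta_rot":[0,0,0],"hand":0.1},{"xyz":[0,0,-1],"delta_rot":[0,0,0],"hand":0.1},{"xyz":[0,0,-30],"delta_rot":[0,0,0],"hand":0.1},{"xyz":[0,0,-60],"delta_rot":[0,0,0],"hand":1}]'
python3 -m handwheel '[{"xyz":[0,0,0],"delta_rot":[0,0,0],"hand":1},{"xyz":[0,0,0],"delta_rot":[0,0,0],"hand":1},{"xyz":[0,0,0],"delta_rot":[0,0,0],"hand":1},{"xyz":[0,0,10],"delta_rot":[0,0,0],"hand":1},{"xyz":[0,0,16],"delta_rot":[0,0,0],"hand":1}]'
python3 -m handwheel '[{"xyz":[0,0,3],"delta_rot":[0,0,0],"hand":1},{"xyz":[0,0,6],"delta_rot":[0,0,0],"hand":1},{"xyz":[0,0,9],"delta_rot":[0,0,0],"hand":1},{"xyz":[0,0,9],"delta_rot":[0,0,0],"hand":1},{"xyz":[0,0,9],"delta_rot":[0,0,0],"hand":1}]'
```

```text
time_s: 11.0
position: [0.6484, 0.156, 0.1066]
tcp_rot: [[0.275, 0.961, -0.003], [0.961, -0.275, -0.0], [-0.001, -0.003, -1.0]]
force: [0.5, 0.5, 0.9]
opening: 0.4
grasp_force: 0.0
time_s: 11.62
position: [0.6507, 0.1561, 0.0938]
tcp_rot: [[0.275, 0.961, 0.003], [0.961, -0.275, 0.0], [0.001, 0.002, -1.0]]
force: [-4.9, -2.0, 34.7]
opening: 0.01
grasp_force: 16.8
time_s: 12.25
position: [0.6529, 0.1558, 0.0936]
tcp_rot: [[0.275, 0.961, 0.01], [0.962, -0.275, -0.0], [0.002, 0.01, -1.0]]
force: [-12.0, -3.1, 49.5]
opening: 0.004
grasp_force: 24.3
```

The top of the box is about 10 mm too high, so it is sitting on the bevel. I'll back off and look.

```bash
python3 -m handwheel '[{"xyz":[0,0,-40],"delta_rot":[0,0,0],"hand":1},{"xyz":[0,0,-70],"delta_rot":[0,0,0],"hand":0},{"xyz":[-20,-60,-70],"delta_rot":[0,0,0],"hand":0},{"xyz":[-35,-120,-70],"delta_rot":[0,0,0],"hand":0},{"xyz":[-52,-180,-70],"delta_rot":[0,0,0],"hand":0}]'
python3 -m handwheel '[{"xyz":[-17,-60,0],"delta_rot":[0,0,0],"hand":0},{"xyz":[-17,-60,0],"delta_rot":[0,0,0],"hand":0},{"xyz":[-17,-60,0],"delta_rot":[0,0,0],"hand":0},{"xyz":[-17,-60,0],"delta_rot":[0,0,0],"hand":0},{"xyz":[-17,-60,0],"delta_rot":[0,0,0],"hand":0}]'
python3 - <<'E'
from h import *
c=lambda im,x,y,w,h,s: cv2.resize(im[y:y+h,x:x+w],(w*s,h*s),interpolation=cv2.INTER_CUBIC)
a=np.mean([vision.capture("side").astype(float) for _ in range(4)],0).astype(np.uint8)[:,:,::-1]
t=np.mean([vision.capture("top").astype(float) for _ in range(4)],0).astype(np.uint8)[:,:,::-1]
cv2.imwrite("pics/m2.png",np.hstack([c(t,190,138,40,60,10),c(a,250,150,40,60,10)]))
# expected outline of seated box at pocket estimate
for z in(.076,.086):
  P=[]
  for sx,sy in((1,1),(1,-1),(-1,-1),(-1,1)):
    d=np.array([.961,-.275])*.013*sx+np.array([.275,.961])*.024*sy
    P.append(((proj("top",(.6542+d[0],.1597+d[1],z))-[190,138])*10).round(0).tolist()+((proj("side",(.6542+d[0],.1597+d[1],z))-[250,150])*10+[400,0]).round(0).tolist())
  print(z,P)
E
```

```text
time_s: 12.88
position: [0.4597, 0.1555, 0.1519]
tcp_rot: [[0.276, 0.961, -0.001], [0.961, -0.276, -0.0], [-0.0, -0.001, -1.0]]
force: [-0.3, 0.1, 0.7]
opening: 0.376
grasp_force: 0.0
time_s: 13.5
position: [0.4012, 0.1557, 0.1525]
tcp_rot: [[0.276, 0.961, 0.001], [0.961, -0.276, 0.0], [0.0, 0.001, -1.0]]
force: [0.4, 0.4, 0.0]
opening: 0.499
grasp_force: 0.0
0.076 [[160.0, 132.0, 869.0, 84.0], [299.0, 169.0, 875.0, 178.0], [278.0, 244.0, 796.0, 177.0], [139.0, 206.0, 792.0, 82.0]]
0.086 [[157.0, 126.0, 871.0, 61.0], [297.0, 164.0, 878.0, 155.0], [276.0, 239.0, 797.0, 154.0], [136.0, 201.0, 794.0, 59.0]]
```

View pics/m2.png

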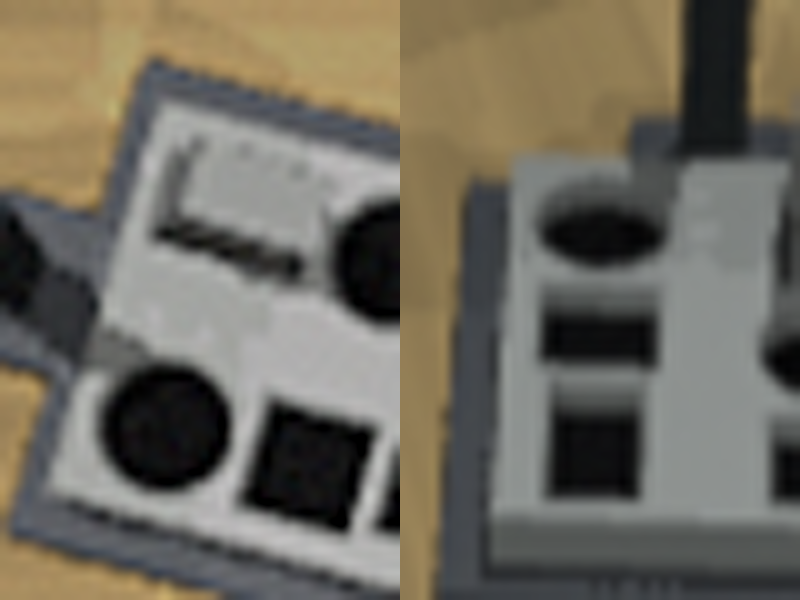

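The box top has shifted to −y and +x, leaving black gaps on its left and lower sides. The side crop cut it off, so I'll recentre.

Run:
```python
from h import *
c=lambda im,x,y,w,h,s: cv2.resize(im[y:y+h,x:x+w],(w*s,h*s),interpolation=cv2.INTER_CUBIC)
a=np.mean([vision.capture("side").astype(float) for _ in range(4)],0).astype(np.uint8)[:,:,::-1]
t=np.mean([vision.capture("top").astype(float) for _ in range(4)],0).astype(np.uint8)[:,:,::-1]
M=np.hstack([c(t,200,145,32,24,12),c(a,276,144,34,24,12)])
l=cv2.createCLAHE(4,(4,4)).apply(cv2.cvtColor(M,cv2.COLOR_BGR2GRAY))
cv2.imwrite("pics/m3.png",np.vstack([M,cv2.cvtColor(l,cv2.COLOR_GRAY2BGR)]))
```

```text
(no output)
```

View pics/m3.png

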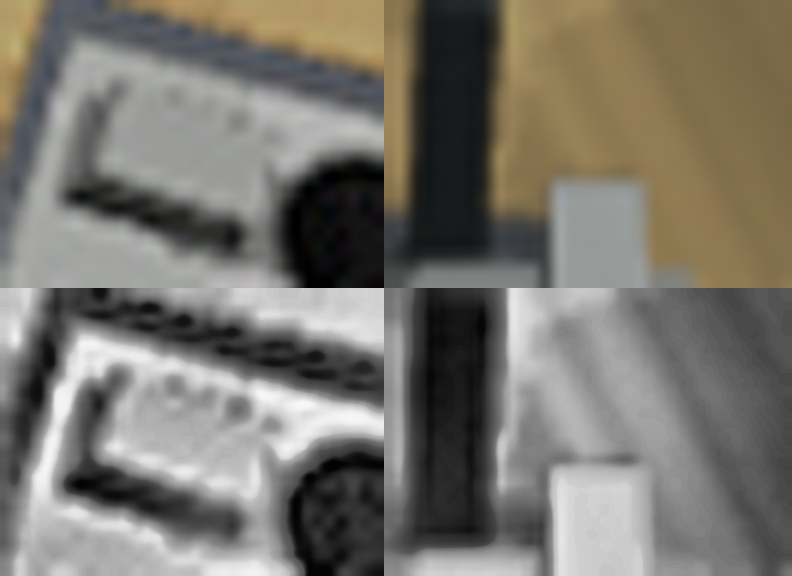

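Run:
```python
from h import *
ey=np.array([.275,.961]);ex=np.array([.961,-.275])
for z in(.076,.081,.086):
    w=pt("top",200,145,12,(185,149),z)[:2]; d=w-[.6542,.1597]
    f=[proj("side",(*(w+ex*.013*s+ey*.024),z)) for s in(-1,1)]
    print(z,w.round(4),"tray dx,dy mm",(d@ex*1e3).round(1),(d@ey*1e3).round(1),"far corners side",[((q-[276,144])*12+[384,0]).round(0) for q in f])
print(ray("top",(255,196))[0])
```

```text
0.076 [0.6534 0.1496] tray dx,dy mm 2.0 -9.9 far corners side [array([551., 194.]), array([644., 195.])]
0.081 [0.6525 0.1493] tray dx,dy mm 1.3 -10.5 far corners side [array([549., 181.]), array([642., 183.])]
0.086 [0.6516 0.1489] tray dx,dy mm 0.5 -11.1 far corners side [array([547., 169.]), array([641., 170.])]
[0.40849335 0.05341464 1.41307064]
```

The box is jammed, with its top at about 0.082 m, roughly 10 mm toward −y. The likely cause is that I released it while still pressing, and a finger dragged it. I'll regrip it and square it up on a free patch of bench.

```bash
python3 -m handwheel '[{"xyz":[16,61,0],"delta_rot":[0,0,0],"hand":-1},{"xyz":[32,121,0],"delta_rot":[0,0,0],"hand":-1},{"xyz":[48,181,0],"delta_rot":[0,0,0],"hand":-1},{"xyz":[63,243,0],"delta_rot":[0,0,0],"hand":-1},{"xyz":[63,243,0],"delta_rot":[0,0,0],"hand":-1}]'
python3 -m handwheel '[{"xyz":[0,0,50],"delta_rot":[0,0,0],"hand":-1},{"xyz":[0,0,90],"delta_rot":[0,0,0],"hand":-1},{"xyz":[0,0,97],"delta_rot":[0,0,0],"hand":-1},{"xyz":[0,0,97],"delta_rot":[0,0,0],"hand":1},{"xyz":[0,0,97],"delta_rot":[0,0,0],"hand":1}]'
python3 -m handwheel '[{"xyz":[0,0,0],"delta_rot":[0,0,0],"hand":1},{"xyz":[0,0,0],"delta_rot":[0,0,0],"hand":1},{"xyz":[0,0,0],"delta_rot":[0,0,0],"hand":1},{"xyz":[0,0,0],"delta_rot":[0,0,0],"hand":1},{"xyz":[0,0,0],"delta_rot":[0,0,0],"hand":1}]'
python3 -m handwheel '[{"xyz":[0,0,-20],"delta_rot":[0,0,0],"hand":1},{"xyz":[0,0,-50],"delta_rot":[0,0,0],"hand":1},{"xyz":[0,0,-70],"delta_rot":[0,0,0],"hand":1},{"xyz":[0,0,-70],"delta_rot":[0,0,0],"hand":1},{"xyz":[0,0,-70],"delta_rot":[0,0,0],"hand":1}]'
python3 -c "
from h import *
go(.49,.24,.06,74)
cv2.imwrite('pics/x.png',vision.capture('side')[:,:,::-1])"
```

```text
time_s: 14.92
position: [0.6558, 0.1485, 0.1523]
tcp_rot: [[0.277, 0.961, 0.006], [0.961, -0.277, 0.0], [0.002, 0.005, -1.0]]
force: [-1.3, -0.1, 0.2]
opening: 0.962
grasp_force: 0.0
time_s: 15.55
position: [0.6519, 0.1496, 0.0577]
tcp_rot: [[0.275, 0.961, 0.004], [0.961, -0.275, 0.0], [0.001, 0.003, -1.0]]
force: [-0.2, -0.1, -0.8]
opening: 0.856
grasp_force: 0.0
time_s: 16.18
position: [0.6505, 0.1494, 0.0555]
tcp_rot: [[0.275, 0.961, -0.0], [0.961, -0.275, -0.0], [-0.0, -0.0, -1.0]]
force: [-0.1, -0.6, 0.6]
opening: 0.298
grasp_force: 30.0
time_s: 16.8
position: [0.6499, 0.1493, 0.1251]
tcp_rot: [[0.275, 0.961, -0.001], [0.961, -0.275, -0.0], [-0.0, -0.001, -1.0]]
force: [-0.2, -0.8, 0.1]
opening: 0.298
grasp_force: 30.0
t16.8 pos [0.6499 0.1493 0.1251] xyz [43.1, -178.6, 65.3] rot [-0.001, 0.0, 0.0] F [-0.2 -0.8  0.1] open 0.298
```

```bash
python3 -m handwheel '[{"xyz":[14,-60,0],"delta_rot":[0,0,0],"hand":1},{"xyz":[28,-120,0],"delta_rot":[0,0,0],"hand":1},{"xyz":[43,-179,0],"delta_rot":[0,0,0],"hand":1},{"xyz":[43,-179,30],"delta_rot":[0,0,0],"hand":1},{"xyz":[43,-179,70],"delta_rot":[0,0,0],"hand":1}]'
python3 -m handwheel '[{"xyz":[0,0,15],"delta_rot":[0,0,0],"hand":1},{"xyz":[0,0,22],"delta_rot":[0,0,0],"hand":1},{"xyz":[0,0,25],"delta_rot":[0,0,0],"hand":1},{"xyz":[0,0,25],"delta_rot":[0,0,0],"hand":1},{"xyz":[0,0,25],"delta_rot":[0,0,0],"hand":1}]'
python3 -m handwheel '[{"xyz":[0,0,0],"delta_rot":[0,0,0],"hand":-1},{"xyz":[0,0,0],"delta_rot":[0,0,0],"hand":-1},{"xyz":[0,0,0],"delta_rot":[0,0,0],"hand":-1},{"xyz":[0,0,0],"delta_rot":[0,0,0],"hand":-1},{"xyz":[0,0,0],"delta_rot":[0,0,0],"hand":-1}]'
python3 -m handwheel '[{"xyz":[0,0,0],"delta_rot":[0,0,-0.18],"hand":-1},{"xyz":[0,0,0],"delta_rot":[0,0,-0.36],"hand":-1},{"xyz":[0,0,0],"delta_rot":[0,0,-0.54],"hand":-1},{"xyz":[0,0,0],"delta_rot":[0,0,-0.72],"hand":-1},{"xyz":[0,0,0],"delta_rot":[0,0,-0.9],"hand":-1}]'
python3 -m handwheel '[{"xyz":[0,0,0],"delta_rot":[0,0,-0.18],"hand":-1},{"xyz":[0,0,0],"delta_rot":[0,0,-0.36],"hand":-1},{"xyz":[0,0,0],"delta_rot":[0,0,-0.54],"hand":-1},{"xyz":[0,0,0],"delta_rot":[0,0,-0.671],"hand":-1},{"xyz":[0,0,0],"delta_rot":[0,0,-0.671],"hand":1}]'
python3 -m handwheel '[{"xyz":[0,0,0],"delta_rot":[0,0,0],"hand":1},{"xyz":[0,0,0],"delta_rot":[0,0,0],"hand":1},{"xyz":[0,0,0],"delta_rot":[0,0,0],"hand":1},{"xyz":[0,0,0],"delta_rot":[0,0,0],"hand":1},{"xyz":[0,0,0],"delta_rot":[0,0,0],"hand":1}]'
```

```text
time_s: 17.48
position: [0.4901, 0.2409, 0.0551]
tcp_rot: [[0.274, 0.962, 0.002], [0.962, -0.274, 0.0], [0.001, 0.002, -1.0]]
force: [0.4, -0.2, -1.3]
opening: 0.298
grasp_force: 30.0
time_s: 18.1
position: [0.4892, 0.2409, 0.0337]
tcp_rot: [[0.277, 0.961, -0.002], [0.961, -0.277, 0.001], [0.001, -0.002, -1.0]]
force: [-6.1, 2.0, 20.9]
opening: 0.295
grasp_force: 30.0
time_s: 18.73
position: [0.4903, 0.2399, 0.0303]
tcp_rot: [[0.276, 0.961, -0.0], [0.961, -0.276, -0.0], [-0.0, -0.0, -1.0]]
force: [-0.5, 0.3, -0.2]
opening: 0.78
grasp_force: 0.0
time_s: 19.35
position: [0.4903, 0.24, 0.0304]
tcp_rot: [[-0.587, 0.81, -0.0], [0.81, 0.587, -0.0], [0.0, -0.0, -1.0]]
force: [0.6, 0.4, 0.2]
opening: 1.002
grasp_force: 0.0
time_s: 19.98
position: [0.4903, 0.24, 0.0304]
tcp_rot: [[-0.961, 0.277, -0.0], [0.277, 0.961, -0.0], [0.0, -0.0, -1.0]]
force: [-0.1, 0.3, -0.2]
opening: 0.947
grasp_force: 0.0
time_s: 20.6
position: [0.4904, 0.24, 0.0305]
tcp_rot: [[-0.961, 0.275, 0.0], [0.275, 0.961, 0.0], [-0.0, 0.0, -1.0]]
force: [-0.1, 0.5, -0.5]
opening: 0.551
grasp_force: 30.0
```

```bash
python3 -m handwheel '[{"xyz":[0,0,0],"delta_rot":[0,0,0],"hand":-1},{"xyz":[0,0,0],"delta_rot":[0,0,0],"hand":-1},{"xyz":[0,0,-60],"delta_rot":[0,0,0],"hand":-1},{"xyz":[20,-50,-100],"delta_rot":[0,0,0.18],"hand":-1},{"xyz":[45,-105,-100],"delta_rot":[0,0,0.36],"hand":-1}]'
python3 -m handwheel '[{"xyz":[0,-77,0],"delta_rot":[0,0,0.18],"hand":-1},{"xyz":[0,-77,0],"delta_rot":[0,0,0.36],"hand":-1},{"xyz":[0,-77,0],"delta_rot":[0,0,0.54],"hand":-1},{"xyz":[0,-77,0],"delta_rot":[0,0,0.72],"hand":-1},{"xyz":[0,-77,0],"delta_rot":[0,0,0.9],"hand":-1}]'
python3 -m handwheel '[{"xyz":[0,0,0],"delta_rot":[0,0,0.17],"hand":-1},{"xyz":[0,0,0],"delta_rot":[0,0,0.311],"hand":-1},{"xyz":[0,0,0],"delta_rot":[0,0,0.311],"hand":-1},{"xyz":[0,0,0],"delta_rot":[0,0,0.311],"hand":-1},{"xyz":[0,0,0],"delta_rot":[0,0,0.311],"hand":-1}]'
python3 - <<'E'
from h import *
im=np.mean([vision.capture("top").astype(float) for _ in range(6)],0).astype(np.uint8)
s=4; hsv=cv2.cvtColor(cv2.resize(im,None,fx=s,fy=s,interpolation=cv2.INTER_CUBIC),cv2.COLOR_RGB2HSV)
c0=proj("top",(.4904,.24,.056)); print(c0)
X,Y=((c0-12)*s).astype(int); R=hsv[Y:Y+96,X:X+96]
for lo in(125,135,145,155):
    m=((R[...,2]>lo)&(R[...,1]<60)).astype(np.uint8); n,l=cv2.connectedComponents(m); k=l[48,48]
    c=cv2.findContours((l==k).astype(np.uint8),0,1)[0][0]; (a,b),wh,an=cv2.minAreaRect(c)
    print(lo,(at("top",((X+a+.5)/s-.5,(Y+b+.5)/s-.5),.056)[:2]*1e3).round(1),np.round(np.array(wh)/s/.308,1),round(an,1))
cv2.imwrite("pics/cal.png",cv2.resize(im[:,:,::-1][130:250,150:310],(800,600)))
go(.4904,.24,.027,74)
E
```

```text
time_s: 21.22
position: [0.4218, 0.1525, 0.1329]
tcp_rot: [[-0.801, 0.599, 0.009], [0.599, 0.801, 0.001], [-0.007, 0.006, -1.0]]
force: [0.5, -0.8, -0.4]
opening: 0.973
grasp_force: 0.0
time_s: 21.85
position: [0.3733, 0.0908, 0.1306]
tcp_rot: [[-0.026, 1.0, 0.0], [1.0, 0.026, -0.0], [-0.0, 0.0, -1.0]]
force: [-0.2, 0.2, -0.0]
opening: 1.0
grasp_force: 0.0
time_s: 22.48
position: [0.3733, 0.0909, 0.1305]
tcp_rot: [[0.274, 0.962, 0.0], [0.962, -0.274, -0.0], [-0.0, 0.0, -1.0]]
force: [-0.1, -0.2, -0.3]
opening: 1.006
grasp_force: 0.0
[188.73958748 206.70389884]
125 [490.9 241.9] [47.3 27.3] 14.9
135 [491.  242.2] [46.7 27.3] 14.6
145 [491.4 242.3] [46.5 26.9] 13.7
155 [491.9 242.4] [46.  25.4] 15.4
t22.8 pos [0.3734 0.0909 0.1305] xyz [175.5, 71.5, 103.5] rot [-0.0, 0.0, 0.0] F [-0.1  0.7  0.7] open 0.999
```

View pics/cal.png

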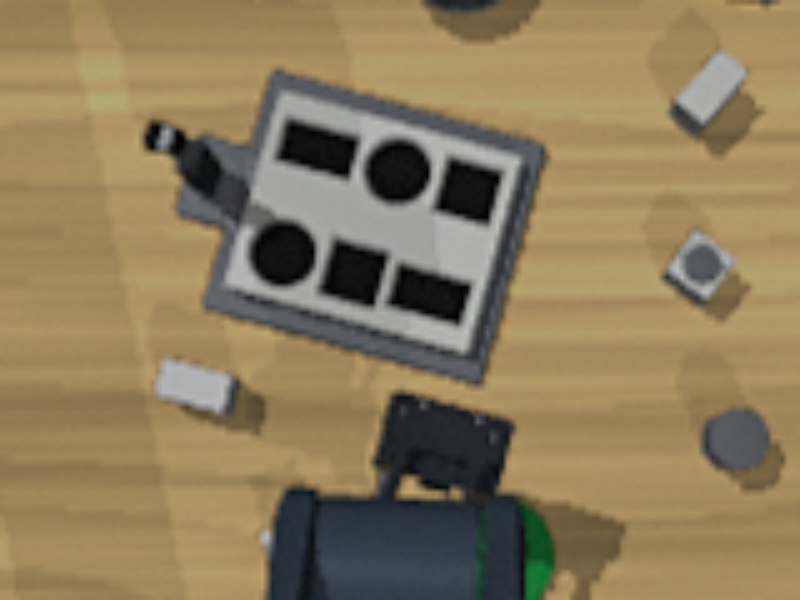

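The camera reads the box at (0.491, 0.242) while its true position is (0.4904, 0.240), so I'll correct the pocket estimates by about (−1, −2) mm. Pick and place again:

```bash
python3 -m handwheel '[{"xyz":[60,24,0],"delta_rot":[0,0,0],"hand":-1},{"xyz":[118,48,0],"delta_rot":[0,0,0],"hand":-1},{"xyz":[175.5,71.5,0],"delta_rot":[0,0,0],"hand":-1},{"xyz":[175.5,71.5,0],"delta_rot":[0,0,0],"hand":-1},{"xyz":[175.5,71.5,50],"delta_rot":[0,0,0],"hand":-1}]'
python3 -m handwheel '[{"xyz":[0,0,40],"delta_rot":[0,0,0],"hand":-1},{"xyz":[0,0,53.5],"delta_rot":[0,0,0],"hand":-1},{"xyz":[0,0,53.5],"delta_rot":[0,0,0],"hand":-1},{"xyz":[0,0,53.5],"delta_rot":[0,0,0],"hand":1},{"xyz":[0,0,53.5],"delta_rot":[0,0,0],"hand":1}]'
python3 -m handwheel '[{"xyz":[0,0,0],"delta_rot":[0,0,0],"hand":1},{"xyz":[0,0,0],"delta_rot":[0,0,0],"hand":1},{"xyz":[0,0,0],"delta_rot":[0,0,0],"hand":1},{"xyz":[0,0,0],"delta_rot":[0,0,0],"hand":1},{"xyz":[0,0,0],"delta_rot":[0,0,0],"hand":1}]'
python3 -m handwheel '[{"xyz":[0,0,-40],"delta_rot":[0,0,0],"hand":1},{"xyz":[0,0,-80],"delta_rot":[0,0,0],"hand":1},{"xyz":[-5,40,-80],"delta_rot":[0,0,0],"hand":1},{"xyz":[-15,90,-80],"delta_rot":[0,0,0],"hand":1},{"xyz":[-25,140,-80],"delta_rot":[0,0,0],"hand":1}]'
python3 -m handwheel '[{"xyz":[-9.3,39.3,0],"delta_rot":[0,0,0],"hand":1},{"xyz":[-9.3,39.3,0],"delta_rot":[0,0,0],"hand":1},{"xyz":[-9.3,39.3,0],"delta_rot":[0,0,0],"hand":1},{"xyz":[-9.3,39.3,20],"delta_rot":[0,0,0],"hand":1},{"xyz":[-9.3,39.3,30],"delta_rot":[0,0,0],"hand":1}]'
python3 -m handwheel '[{"xyz":[0,0,0],"delta_rot":[0,0,0],"hand":1},{"xyz":[0,0,0],"delta_rot":[0,0,0],"hand":1},{"xyz":[0,0,0],"delta_rot":[0,0,0],"hand":1},{"xyz":[0,0,0],"delta_rot":[0,0,0],"hand":1},{"xyz":[0,0,0],"delta_rot":[0,0,0],"hand":1}]'
python3 -c "
from h import *
go(.6534,.1577,.047,74)"
```

```text
time_s: 23.4
position: [0.4935, 0.2412, 0.0826]
tcp_rot: [[0.274, 0.962, 0.009], [0.962, -0.274, 0.002], [0.004, 0.008, -1.0]]
force: [-1.0, -0.6, -1.4]
opening: 1.0
grasp_force: 0.0
time_s: 24.02
position: [0.4914, 0.2401, 0.0285]
tcp_rot: [[0.275, 0.961, 0.003], [0.961, -0.275, 0.001], [0.001, 0.003, -1.0]]
force: [0.0, 0.3, 0.0]
opening: 0.854
grasp_force: 0.0
time_s: 24.65
position: [0.4902, 0.2399, 0.0269]
tcp_rot: [[0.275, 0.961, -0.0], [0.961, -0.275, -0.0], [-0.0, -0.0, -1.0]]
force: [0.3, -0.2, -0.1]
opening: 0.295
grasp_force: 30.0
time_s: 25.28
position: [0.619, 0.1769, 0.107]
tcp_rot: [[0.275, 0.961, -0.0], [0.961, -0.275, 0.0], [-0.0, -0.0, -1.0]]
force: [0.4, 0.1, -0.6]
opening: 0.296
grasp_force: 30.0
time_s: 25.9
position: [0.651, 0.1583, 0.0748]
tcp_rot: [[0.274, 0.962, -0.004], [0.962, -0.274, -0.0], [-0.001, -0.004, -1.0]]
force: [0.2, 0.1, -0.8]
opening: 0.297
grasp_force: 30.0
time_s: 26.52
position: [0.6535, 0.1576, 0.0773]
tcp_rot: [[0.275, 0.961, 0.001], [0.961, -0.275, 0.0], [0.0, 0.001, -1.0]]
force: [0.4, 0.5, -0.8]
opening: 0.299
grasp_force: 30.0
t26.5 pos [0.6535 0.1576 0.0773] xyz [0.1, -0.2, 30.3] rot [0.001, -0.0, 0.0] F [ 0.4  0.5 -0.8] open 0.299
```

```bash
python3 -m handwheel '[{"xyz":[0,0,6],"delta_rot":[0,0,0],"hand":1},{"xyz":[0,0,11],"delta_rot":[0,0,0],"hand":1},{"xyz":[0,0,15],"delta_rot":[0,0,0],"hand":1},{"xyz":[0,0,19],"delta_rot":[0,0,0],"hand":1},{"xyz":[0,0,20],"delta_rot":[0,0,0],"hand":1}]'
python3 -m handwheel '[{"xyz":[0,0,3],"delta_rot":[0,0,0],"hand":1},{"xyz":[0,0,6],"delta_rot":[0,0,0],"hand":1},{"xyz":[0,0,9],"delta_rot":[0,0,0],"hand":1},{"xyz":[0,0,10],"delta_rot":[0,0,0],"hand":1},{"xyz":[0,0,10],"delta_rot":[0,0,0],"hand":1}]'
```

```text
time_s: 27.15
position: [0.6531, 0.1576, 0.0565]
tcp_rot: [[0.275, 0.961, -0.001], [0.961, -0.275, -0.0], [-0.0, -0.001, -1.0]]
force: [0.5, 0.6, -0.1]
opening: 0.297
grasp_force: 30.0
time_s: 27.78
position: [0.6533, 0.1576, 0.047]
tcp_rot: [[0.275, 0.961, 0.0], [0.961, -0.275, -0.0], [-0.0, 0.0, -1.0]]
force: [-0.7, 0.5, -0.3]
opening: 0.297
grasp_force: 30.0
```

Seated with no force, so the correction holds. Next is bottle B.

```bash
python3 -m handwheel '[{"xyz":[0,0,0],"delta_rot":[0,0,0],"hand":0},{"xyz":[0,0,0],"delta_rot":[0,0,0],"hand":0},{"xyz":[0,0,0],"delta_rot":[0,0,0],"hand":0},{"xyz":[0,0,-50],"delta_rot":[0,0,0],"hand":0},{"xyz":[0,0,-100],"delta_rot":[0,0,0],"hand":-1}]'
python3 -m handwheel '[{"xyz":[-12,-55,0],"delta_rot":[0,0,-0.15],"hand":-1},{"xyz":[-24,-110,0],"delta_rot":[0,0,-0.3],"hand":-1},{"xyz":[-36,-165,0],"delta_rot":[0,0,-0.45],"hand":-1},{"xyz":[-48,-220,0],"delta_rot":[0,0,-0.588],"hand":-1},{"xyz":[-59,-267,0],"delta_rot":[0,0,-0.588],"hand":-1}]'
python3 -m handwheel '[{"xyz":[0,0,0],"delta_rot":[0,0,0],"hand":-1},{"xyz":[0,0,20],"delta_rot":[0,0,0],"hand":-1},{"xyz":[0,0,20],"delta_rot":[0,0,0],"hand":-1},{"xyz":[0,0,20],"delta_rot":[0,0,0],"hand":-1},{"xyz":[0,0,20],"delta_rot":[0,0,0],"hand":-1}]'
python3 -c "
from h import *
go(.38,.1745,.027,107.7)"
```

```text
time_s: 28.4
position: [0.6529, 0.1575, 0.1472]
tcp_rot: [[0.276, 0.961, -0.002], [0.961, -0.276, -0.0], [-0.001, -0.002, -1.0]]
force: [1.4, -0.8, 0.6]
opening: 0.549
grasp_force: 0.0
time_s: 29.02
position: [0.3782, 0.1744, 0.1473]
tcp_rot: [[-0.305, 0.952, -0.0], [0.952, 0.305, 0.0], [0.0, -0.0, -1.0]]
force: [-0.0, 0.5, -0.6]
opening: 0.99
grasp_force: 0.0
time_s: 29.65
position: [0.3812, 0.1744, 0.1274]
tcp_rot: [[-0.304, 0.953, 0.001], [0.953, 0.304, 0.0], [-0.0, 0.001, -1.0]]
force: [0.3, 0.7, -0.1]
opening: 0.998
grasp_force: 0.0
t29.6 pos [0.3812 0.1744 0.1274] xyz [0.4, -1.3, 100.4] rot [0.001, 0.0, -0.0] F [ 0.3  0.7 -0.1] open 0.998
```

```bash
python3 -m handwheel '[{"xyz":[0,-1,50],"delta_rot":[0,0,0],"hand":-1},{"xyz":[0,-1,90],"delta_rot":[0,0,0],"hand":-1},{"xyz":[0,-1,100],"delta_rot":[0,0,0],"hand":-1},{"xyz":[0,-1,100],"delta_rot":[0,0,0],"hand":-1},{"xyz":[0,-1,100],"delta_rot":[0,0,0],"hand":1}]'
python3 -m handwheel '[{"xyz":[0,0,0],"delta_rot":[0,0,0],"hand":1},{"xyz":[0,0,0],"delta_rot":[0,0,0],"hand":1},{"xyz":[0,0,0],"delta_rot":[0,0,0],"hand":1},{"xyz":[0,0,0],"delta_rot":[0,0,0],"hand":1},{"xyz":[0,0,0],"delta_rot":[0,0,0],"hand":1}]'
python3 -m handwheel '[{"xyz":[0,0,0],"delta_rot":[0,0,0],"hand":1},{"xyz":[0,0,-40],"delta_rot":[0,0,0],"hand":1},{"xyz":[0,0,-80],"delta_rot":[0,0,0],"hand":1},{"xyz":[0,0,-80],"delta_rot":[0,0,0],"hand":1},{"xyz":[0,0,-80],"delta_rot":[0,0,0],"hand":1}]'
python3 -m handwheel '[{"xyz":[-25,42,0],"delta_rot":[0,0,0.147],"hand":1},{"xyz":[-50,84,0],"delta_rot":[0,0,0.294],"hand":1},{"xyz":[-75,126,0],"delta_rot":[0,0,0.441],"hand":1},{"xyz":[-95.7,165.5,0],"delta_rot":[0,0,0.588],"hand":1},{"xyz":[-95.7,165.5,0],"delta_rot":[0,0,0.588],"hand":1}]'
python3 -m handwheel '[{"xyz":[0,0,15],"delta_rot":[0,0,0],"hand":1},{"xyz":[0,0,30],"delta_rot":[0,0,0],"hand":1},{"xyz":[0,0,30],"delta_rot":[0,0,0],"hand":1},{"xyz":[0,0,30],"delta_rot":[0,0,0],"hand":1},{"xyz":[0,0,30],"delta_rot":[0,0,0],"hand":1}]'
python3 -c "
from h import *
go(.5667,.1337,.047,74)"
```

```text
time_s: 30.28
position: [0.3803, 0.1743, 0.0281]
tcp_rot: [[-0.304, 0.953, 0.002], [0.953, 0.304, 0.0], [-0.0, 0.002, -1.0]]
force: [0.5, 0.1, -0.4]
opening: 0.948
grasp_force: 0.0
time_s: 30.9
position: [0.3794, 0.1741, 0.027]
tcp_rot: [[-0.304, 0.953, -0.0], [0.953, 0.304, -0.0], [0.0, -0.0, -1.0]]
force: [-1.0, -0.3, 1.0]
opening: 0.406
grasp_force: 2.1
time_s: 31.52
position: [0.3791, 0.174, 0.1066]
tcp_rot: [[-0.304, 0.953, -0.001], [0.953, 0.304, -0.0], [0.0, -0.001, -1.0]]
force: [-0.4, -0.5, -1.2]
opening: 0.4
grasp_force: 30.0
time_s: 32.15
position: [0.5697, 0.1321, 0.1051]
tcp_rot: [[0.277, 0.961, 0.002], [0.961, -0.277, -0.0], [0.0, 0.002, -1.0]]
force: [0.0, 0.6, -1.0]
opening: 0.395
grasp_force: 30.0
time_s: 32.78
position: [0.5665, 0.1335, 0.0775]
tcp_rot: [[0.275, 0.961, 0.001], [0.961, -0.275, 0.0], [0.0, 0.001, -1.0]]
force: [0.4, -0.4, -0.5]
opening: 0.401
grasp_force: 30.0
t32.8 pos [0.5665 0.1335 0.0775] xyz [0.3, 0.1, 30.5] rot [0.001, -0.0, 0.001] F [ 0.4 -0.4 -0.5] open 0.401
```

```bash
python3 -m handwheel '[{"xyz":[0,0,6],"delta_rot":[0,0,0],"hand":1},{"xyz":[0,0,11],"delta_rot":[0,0,0],"hand":1},{"xyz":[0,0,15],"delta_rot":[0,0,0],"hand":1},{"xyz":[0,0,18],"delta_rot":[0,0,0],"hand":1},{"xyz":[0,0,20],"delta_rot":[0,0,0],"hand":1}]'
python3 -m handwheel '[{"xyz":[0,0,3],"delta_rot":[0,0,0],"hand":1},{"xyz":[0,0,6],"delta_rot":[0,0,0],"hand":1},{"xyz":[0,0,9],"delta_rot":[0,0,0],"hand":1},{"xyz":[0,0,10],"delta_rot":[0,0,0],"hand":1},{"xyz":[0,0,10],"delta_rot":[0,0,0],"hand":1}]'
```

```text
time_s: 33.4
position: [0.5662, 0.1332, 0.0567]
tcp_rot: [[0.275, 0.961, -0.0], [0.961, -0.275, -0.0], [-0.0, -0.0, -1.0]]
force: [0.3, -0.8, -0.5]
opening: 0.398
grasp_force: 30.0
time_s: 34.02
position: [0.5663, 0.1333, 0.047]
tcp_rot: [[0.275, 0.961, 0.0], [0.961, -0.275, 0.0], [0.0, 0.0, -1.0]]
force: [0.8, 0.7, -1.3]
opening: 0.398
grasp_force: 30.0
```

```bash
python3 -m handwheel '[{"xyz":[0,0,0],"delta_rot":[0,0,0],"hand":-0.2},{"xyz":[0,0,0],"delta_rot":[0,0,0],"hand":-0.2},{"xyz":[0,0,0],"delta_rot":[0,0,0],"hand":-0.2},{"xyz":[0,0,-50],"delta_rot":[0,0,0],"hand":-0.2},{"xyz":[0,0,-90],"delta_rot":[0,0,0],"hand":-1}]'
python3 -m handwheel '[{"xyz":[-60,-9,0],"delta_rot":[0,0,0],"hand":-1},{"xyz":[-120,-18,0],"delta_rot":[0,0,0],"hand":-1},{"xyz":[-180,-28,0],"delta_rot":[0,0,0],"hand":-1},{"xyz":[-240,-37,0],"delta_rot":[0,0,0],"hand":-1},{"xyz":[-279,-43.4,0],"delta_rot":[0,0,0],"hand":-1}]'
python3 -m handwheel '[{"xyz":[0,0,0],"delta_rot":[0,0,0],"hand":-1},{"xyz":[0,0,40],"delta_rot":[0,0,0],"hand":-1},{"xyz":[0,0,40],"delta_rot":[0,0,0],"hand":-1},{"xyz":[0,0,40],"delta_rot":[0,0,0],"hand":-1},{"xyz":[0,0,40],"delta_rot":[0,0,0],"hand":-1}]'
python3 - <<'E'
from h import *
go(.4479,-.1228,.027,74)
E
```

```text
time_s: 34.65
position: [0.5663, 0.1333, 0.1379]
tcp_rot: [[0.275, 0.961, -0.0], [0.961, -0.275, 0.0], [-0.0, -0.0, -1.0]]
force: [0.5, 0.9, 0.2]
opening: 0.646
grasp_force: 0.0
time_s: 35.28
position: [0.4467, -0.1251, 0.1372]
tcp_rot: [[0.277, 0.961, 0.0], [0.961, -0.277, -0.0], [-0.0, 0.001, -1.0]]
force: [1.1, 0.1, -0.3]
opening: 0.993
grasp_force: 0.0
time_s: 35.9
position: [0.4485, -0.1228, 0.098]
tcp_rot: [[0.274, 0.962, 0.002], [0.962, -0.274, -0.001], [-0.0, 0.002, -1.0]]
force: [0.3, 0.0, -0.2]
opening: 1.002
grasp_force: 0.0
t35.9 pos [ 0.4485 -0.1228  0.098 ] xyz [-0.1, -0.8, 71.0] rot [0.002, 0.0, 0.001] F [ 0.3  0.  -0.2] open 1.002
```

```bash
python3 -m handwheel '[{"xyz":[0,-0.5,40],"delta_rot":[0,0,0],"hand":-1},{"xyz":[0,-0.5,66],"delta_rot":[0,0,0],"hand":-1},{"xyz":[0,-0.5,71],"delta_rot":[0,0,0],"hand":-1},{"xyz":[0,-0.5,71],"delta_rot":[0,0,0],"hand":-1},{"xyz":[0,-0.5,71],"delta_rot":[0,0,0],"hand":1}]'
python3 -m handwheel '[{"xyz":[0,0,0],"delta_rot":[0,0,0],"hand":1},{"xyz":[0,0,0],"delta_rot":[0,0,0],"hand":1},{"xyz":[0,0,0],"delta_rot":[0,0,0],"hand":1},{"xyz":[0,0,0],"delta_rot":[0,0,0],"hand":1},{"xyz":[0,0,0],"delta_rot":[0,0,0],"hand":1}]'
python3 -m handwheel '[{"xyz":[0,0,0],"delta_rot":[0,0,0],"hand":1},{"xyz":[0,0,-40],"delta_rot":[0,0,0],"hand":1},{"xyz":[0,0,-80],"delta_rot":[0,0,0],"hand":1},{"xyz":[0,0,-80],"delta_rot":[0,0,0],"hand":1},{"xyz":[0,0,-80],"delta_rot":[0,0,0],"hand":1}]'
python3 -m handwheel '[{"xyz":[54,24,0],"delta_rot":[0,0,0],"hand":1},{"xyz":[108,48,0],"delta_rot":[0,0,0],"hand":1},{"xyz":[162,72,0],"delta_rot":[0,0,0],"hand":1},{"xyz":[216,96,0],"delta_rot":[0,0,0],"hand":1},{"xyz":[269,120,0],"delta_rot":[0,0,0],"hand":1}]'
python3 -m handwheel '[{"xyz":[0,0,15],"delta_rot":[0,0,0],"hand":1},{"xyz":[0,0,30],"delta_rot":[0,0,0],"hand":1},{"xyz":[0,0,30],"delta_rot":[0,0,0],"hand":1},{"xyz":[0,0,30],"delta_rot":[0,0,0],"hand":1},{"xyz":[0,0,30],"delta_rot":[0,0,0],"hand":1}]'
python3 -c "
from h import *
go(.6374,.103,.047,74)"
```

```text
time_s: 36.52
position: [0.4479, -0.1232, 0.027]
tcp_rot: [[0.275, 0.961, 0.002], [0.961, -0.275, -0.001], [-0.001, 0.002, -1.0]]
force: [0.2, -0.1, 0.1]
opening: 0.949
grasp_force: 0.0
time_s: 37.15
position: [0.4472, -0.1229, 0.026]
tcp_rot: [[0.275, 0.961, 0.0], [0.961, -0.275, -0.0], [-0.0, 0.0, -1.0]]
force: [-0.3, -0.4, -0.2]
opening: 0.468
grasp_force: 30.0
time_s: 37.78
position: [0.4467, -0.1226, 0.1055]
tcp_rot: [[0.275, 0.961, -0.001], [0.961, -0.275, 0.0], [0.0, -0.001, -1.0]]
force: [-0.9, 0.6, -1.0]
opening: 0.474
grasp_force: 30.0
time_s: 38.4
position: [0.6363, 0.1043, 0.1033]
tcp_rot: [[0.275, 0.961, -0.004], [0.961, -0.275, -0.0], [-0.001, -0.004, -1.0]]
force: [0.7, -0.8, -2.0]
opening: 0.476
grasp_force: 30.0
time_s: 39.02
position: [0.6369, 0.1018, 0.0766]
tcp_rot: [[0.277, 0.961, 0.001], [0.961, -0.277, -0.0], [0.0, 0.001, -1.0]]
force: [-0.1, 0.1, -0.9]
opening: 0.474
grasp_force: 30.0
t39.0 pos [0.6369 0.1018 0.0766] xyz [1.3, 0.2, 29.6] rot [0.001, -0.0, -0.001] F [-0.1  0.1 -0.9] open 0.474
```

```bash
python3 -m handwheel '[{"xyz":[0.8,0.2,6],"delta_rot":[0,0,0],"hand":1},{"xyz":[0.8,0.2,11],"delta_rot":[0,0,0],"hand":1},{"xyz":[0.8,0.2,15],"delta_rot":[0,0,0],"hand":1},{"xyz":[0.8,0.2,18],"delta_rot":[0,0,0],"hand":1},{"xyz":[0.8,0.2,20],"delta_rot":[0,0,0],"hand":1}]'
python3 -m handwheel '[{"xyz":[0,0,3],"delta_rot":[0,0,0],"hand":1},{"xyz":[0,0,6],"delta_rot":[0,0,0],"hand":1},{"xyz":[0,0,9],"delta_rot":[0,0,0],"hand":1},{"xyz":[0,0,9.5],"delta_rot":[0,0,0],"hand":1},{"xyz":[0,0,9.5],"delta_rot":[0,0,0],"hand":1}]'
```

```text
time_s: 39.65
position: [0.6369, 0.1035, 0.0556]
tcp_rot: [[0.275, 0.961, -0.0], [0.961, -0.275, -0.0], [-0.0, -0.0, -1.0]]
force: [1.4, 0.5, -0.9]
opening: 0.473
grasp_force: 30.0
time_s: 40.28
position: [0.6371, 0.1034, 0.0464]
tcp_rot: [[0.275, 0.961, -0.0], [0.961, -0.275, -0.0], [-0.0, -0.0, -1.0]]
force: [-0.5, 0.5, -0.0]
opening: 0.476
grasp_force: 30.0
```

```bash
python3 -m handwheel '[{"xyz":[0,0,0],"delta_rot":[0,0,0],"hand":-0.3},{"xyz":[0,0,0],"delta_rot":[0,0,0],"hand":-0.3},{"xyz":[0,0,0],"delta_rot":[0,0,0],"hand":-0.3},{"xyz":[0,0,-50],"delta_rot":[0,0,0],"hand":-0.3},{"xyz":[0,0,-90],"delta_rot":[0,0,0],"hand":-1}]'
python3 -m handwheel '[{"xyz":[-54,-3,0],"delta_rot":[0,0,0.1],"hand":-1},{"xyz":[-108,-6,0],"delta_rot":[0,0,0.2],"hand":-1},{"xyz":[-162,-9,0],"delta_rot":[0,0,0.328],"hand":-1},{"xyz":[-217,-12,0],"delta_rot":[0,0,0.328],"hand":-1},{"xyz":[-217,-12,20],"delta_rot":[0,0,0.328],"hand":-1}]'
python3 -m handwheel '[{"xyz":[0,0,15],"delta_rot":[0,0,0],"hand":-1},{"xyz":[0,0,15],"delta_rot":[0,0,0],"hand":-1},{"xyz":[0,0,15],"delta_rot":[0,0,0],"hand":-1},{"xyz":[0,0,15],"delta_rot":[0,0,0],"hand":-1},{"xyz":[0,0,15],"delta_rot":[0,0,0],"hand":-1}]'
python3 - <<'E'
from h import *
print("botA cap",pt("top",150,130,5,(702,264),.056)[:2],"jar",pt("top",150,130,5,(737,438),.056)[:2],"boxA",pt("top",150,130,5,(710,91),.056)[:2])
go(.566,-.102,.027,55.2)
E
```

```text
time_s: 40.9
position: [0.6372, 0.1034, 0.1375]
tcp_rot: [[0.275, 0.961, 0.0], [0.961, -0.275, 0.0], [0.0, 0.0, -1.0]]
force: [-0.2, -0.8, -0.3]
opening: 0.699
grasp_force: 0.0
time_s: 41.52
position: [0.5663, -0.1064, 0.1179]
tcp_rot: [[0.575, 0.818, 0.004], [0.818, -0.575, -0.002], [0.0, 0.005, -1.0]]
force: [0.3, -0.7, 0.1]
opening: 1.001
grasp_force: 0.0
time_s: 42.15
position: [0.5661, -0.1016, 0.102]
tcp_rot: [[0.57, 0.822, 0.001], [0.822, -0.57, -0.0], [0.0, 0.001, -1.0]]
force: [0.0, 1.0, -0.4]
opening: 1.0
grasp_force: 0.0
botA cap [ 0.56689767 -0.10056149] jar [ 0.44931742 -0.12113946] boxA [ 0.68512968 -0.10905467]
t42.1 pos [ 0.5661 -0.1016  0.102 ] xyz [-0.4, 0.0, 75.0] rot [0.001, -0.0, 0.001] F [ 0.   1.  -0.4] open 1.000
```

```bash
python3 -m handwheel '[{"xyz":[0,0,40],"delta_rot":[0,0,0],"hand":-1},{"xyz":[0,0,68],"delta_rot":[0,0,0],"hand":-1},{"xyz":[0,0,75],"delta_rot":[0,0,0],"hand":-1},{"xyz":[0,0,75],"delta_rot":[0,0,0],"hand":-1},{"xyz":[0,0,75],"delta_rot":[0,0,0],"hand":1}]'
python3 -m handwheel '[{"xyz":[0,0,0],"delta_rot":[0,0,0],"hand":1},{"xyz":[0,0,0],"delta_rot":[0,0,0],"hand":1},{"xyz":[0,0,0],"delta_rot":[0,0,0],"hand":1},{"xyz":[0,0,0],"delta_rot":[0,0,0],"hand":1},{"xyz":[0,0,0],"delta_rot":[0,0,0],"hand":1}]'
python3 -m handwheel '[{"xyz":[0,0,0],"delta_rot":[0,0,0],"hand":1},{"xyz":[0,0,-40],"delta_rot":[0,0,0],"hand":1},{"xyz":[0,0,-80],"delta_rot":[0,0,0],"hand":1},{"xyz":[0,0,-80],"delta_rot":[0,0,0],"hand":1},{"xyz":[0,0,-80],"delta_rot":[0,0,0],"hand":1}]'
python3 -m handwheel '[{"xyz":[40,-10,0],"delta_rot":[0,0,-0.1],"hand":1},{"xyz":[80,-20,0],"delta_rot":[0,0,-0.2],"hand":1},{"xyz":[120,-31,0],"delta_rot":[0,0,-0.328],"hand":1},{"xyz":[160.5,-42.6,0],"delta_rot":[0,0,-0.328],"hand":1},{"xyz":[160.5,-42.6,0],"delta_rot":[0,0,-0.328],"hand":1}]'
python3 -m handwheel '[{"xyz":[0,0,15],"delta_rot":[0,0,0],"hand":1},{"xyz":[0,0,30],"delta_rot":[0,0,0],"hand":1},{"xyz":[0,0,30],"delta_rot":[0,0,0],"hand":1},{"xyz":[0,0,30],"delta_rot":[0,0,0],"hand":1},{"xyz":[0,0,30],"delta_rot":[0,0,0],"hand":1}]'
python3 -c "
from h import *
go(.6226,.0543,.047,74)"
```

```text
time_s: 42.78
position: [0.5667, -0.1022, 0.0276]
tcp_rot: [[0.57, 0.821, 0.002], [0.821, -0.57, -0.001], [0.001, 0.002, -1.0]]
force: [-0.1, -0.9, 0.5]
opening: 0.95
grasp_force: 0.0
time_s: 43.4
position: [0.5658, -0.1019, 0.0265]
tcp_rot: [[0.57, 0.821, 0.0], [0.821, -0.57, -0.0], [-0.0, 0.0, -1.0]]
force: [-0.3, 0.7, 0.6]
opening: 0.403
grasp_force: 15.5
time_s: 44.02
position: [0.5651, -0.1016, 0.106]
tcp_rot: [[0.57, 0.821, -0.001], [0.821, -0.57, 0.0], [-0.0, -0.001, -1.0]]
force: [0.2, 0.1, -1.4]
opening: 0.401
grasp_force: 30.0
time_s: 44.65
position: [0.6217, 0.0572, 0.1045]
tcp_rot: [[0.271, 0.962, -0.003], [0.962, -0.271, 0.001], [-0.0, -0.003, -1.0]]
force: [-0.2, -1.0, -1.2]
opening: 0.402
grasp_force: 30.0
time_s: 45.28
position: [0.6227, 0.0538, 0.0769]
tcp_rot: [[0.276, 0.961, 0.001], [0.961, -0.276, -0.0], [0.0, 0.001, -1.0]]
force: [-0.0, -0.9, -0.6]
opening: 0.403
grasp_force: 30.0
t45.3 pos [0.6227 0.0538 0.0769] xyz [0.4, -0.3, 29.9] rot [0.001, -0.0, -0.0] F [-0.  -0.9 -0.6] open 0.403
```

```bash
python3 -m handwheel '[{"xyz":[0.2,0,6],"delta_rot":[0,0,0],"hand":1},{"xyz":[0.2,0,11],"delta_rot":[0,0,0],"hand":1},{"xyz":[0.2,0,15],"delta_rot":[0,0,0],"hand":1},{"xyz":[0.2,0,18],"delta_rot":[0,0,0],"hand":1},{"xyz":[0.2,0,20],"delta_rot":[0,0,0],"hand":1}]'
python3 -m handwheel '[{"xyz":[0,0,3],"delta_rot":[0,0,0],"hand":1},{"xyz":[0,0,6],"delta_rot":[0,0,0],"hand":1},{"xyz":[0,0,9],"delta_rot":[0,0,0],"hand":1},{"xyz":[0,0,9.5],"delta_rot":[0,0,0],"hand":1},{"xyz":[0,0,9.5],"delta_rot":[0,0,0],"hand":1}]'
```

```text
time_s: 45.9
position: [0.6223, 0.0545, 0.0562]
tcp_rot: [[0.275, 0.961, -0.0], [0.961, -0.275, 0.0], [-0.0, -0.0, -1.0]]
force: [-0.2, -0.4, -1.3]
opening: 0.398
grasp_force: 30.0
time_s: 46.52
position: [0.6224, 0.0544, 0.0469]
tcp_rot: [[0.275, 0.961, -0.0], [0.961, -0.275, 0.0], [0.0, -0.0, -1.0]]
force: [0.5, 0.1, -1.3]
opening: 0.401
grasp_force: 30.0
```

```bash
python3 -m handwheel '[{"xyz":[0,0,0],"delta_rot":[0,0,0],"hand":-0.2},{"xyz":[0,0,0],"delta_rot":[0,0,0],"hand":-0.2},{"xyz":[0,0,0],"delta_rot":[0,0,0],"hand":-0.2},{"xyz":[0,0,-50],"delta_rot":[0,0,0],"hand":-0.2},{"xyz":[0,0,-90],"delta_rot":[0,0,0],"hand":-1}]'
python3 -m handwheel '[{"xyz":[-35,27,0],"delta_rot":[0,0,-0.18],"hand":-1},{"xyz":[-70,54,0],"delta_rot":[0,0,-0.36],"hand":-1},{"xyz":[-105,81,0],"delta_rot":[0,0,-0.54],"hand":-1},{"xyz":[-142,109,0],"delta_rot":[0,0,-0.72],"hand":-1},{"xyz":[-142,109,0],"delta_rot":[0,0,-0.9],"hand":-1}]'
python3 -m handwheel '[{"xyz":[0,0,15],"delta_rot":[0,0,-0.14],"hand":-1},{"xyz":[0,0,35],"delta_rot":[0,0,-0.208],"hand":-1},{"xyz":[0,0,35],"delta_rot":[0,0,-0.208],"hand":-1},{"xyz":[0,0,35],"delta_rot":[0,0,-0.208],"hand":-1},{"xyz":[0,0,35],"delta_rot":[0,0,-0.208],"hand":-1}]'
python3 -c "
from h import *
go(.6884,-.1125,.027,137.5)"
```

```text
time_s: 47.15
position: [0.6224, 0.0544, 0.138]
tcp_rot: [[0.275, 0.961, -0.0], [0.961, -0.275, 0.0], [0.0, -0.0, -1.0]]
force: [0.3, -0.4, 0.5]
opening: 0.651
grasp_force: 0.0
time_s: 47.78
position: [0.6895, -0.1165, 0.1371]
tcp_rot: [[-0.583, 0.812, 0.003], [0.812, 0.583, -0.002], [-0.003, 0.001, -1.0]]
force: [0.1, 0.7, -0.7]
opening: 1.0
grasp_force: 0.0
time_s: 48.4
position: [0.6887, -0.1122, 0.1031]
tcp_rot: [[-0.737, 0.676, 0.002], [0.676, 0.737, -0.001], [-0.002, 0.001, -1.0]]
force: [-0.3, 0.3, -0.3]
opening: 0.998
grasp_force: 0.0
t48.4 pos [ 0.6887 -0.1122  0.1031] xyz [0.2, -0.5, 76.1] rot [0.001, 0.002, -0.0] F [-0.3  0.3 -0.3] open 0.998
```

```bash
python3 -m handwheel '[{"xyz":[0,0,40],"delta_rot":[0,0,0],"hand":-1},{"xyz":[0,0,68],"delta_rot":[0,0,0],"hand":-1},{"xyz":[0,0,76],"delta_rot":[0,0,0],"hand":-1},{"xyz":[0,0,76],"delta_rot":[0,0,0],"hand":-1},{"xyz":[0,0,76],"delta_rot":[0,0,0],"hand":1}]'
python3 -m handwheel '[{"xyz":[0,0,0],"delta_rot":[0,0,0],"hand":1},{"xyz":[0,0,0],"delta_rot":[0,0,0],"hand":1},{"xyz":[0,0,0],"delta_rot":[0,0,0],"hand":1},{"xyz":[0,0,0],"delta_rot":[0,0,0],"hand":1},{"xyz":[0,0,0],"delta_rot":[0,0,0],"hand":1}]'
python3 -m handwheel '[{"xyz":[0,0,0],"delta_rot":[0,0,0],"hand":1},{"xyz":[0,0,0],"delta_rot":[0,0,0],"hand":1},{"xyz":[0,0,-50],"delta_rot":[0,0,0],"hand":1},{"xyz":[0,0,-110],"delta_rot":[0,0,0],"hand":1},{"xyz":[0,0,-110],"delta_rot":[0,0,0],"hand":1}]'
python3 -m handwheel '[{"xyz":[46,10,0],"delta_rot":[0,0,0.18],"hand":1},{"xyz":[92,20,0],"delta_rot":[0,0,0.36],"hand":1},{"xyz":[138,30,0],"delta_rot":[0,0,0.54],"hand":1},{"xyz":[184,40,0],"delta_rot":[0,0,0.72],"hand":1},{"xyz":[232.5,51,0],"delta_rot":[0,0,0.9],"hand":1}]'
python3 -m handwheel '[{"xyz":[0,0,0],"delta_rot":[0,0,0.14],"hand":1},{"xyz":[0,0,30],"delta_rot":[0,0,0.208],"hand":1},{"xyz":[0,0,58],"delta_rot":[0,0,0.208],"hand":1},{"xyz":[0,0,58],"delta_rot":[0,0,0.208],"hand":1},{"xyz":[0,0,58],"delta_rot":[0,0,0.208],"hand":1}]'
python3 -c "
from h import *
go(.5514,.0821,.047,74)"
```

```text
time_s: 49.02
position: [0.6893, -0.1125, 0.0276]
tcp_rot: [[-0.737, 0.676, 0.003], [0.676, 0.737, -0.001], [-0.003, 0.001, -1.0]]
force: [-0.5, 0.4, 0.5]
opening: 0.948
grasp_force: 0.0
time_s: 49.65
position: [0.688, -0.1121, 0.0259]
tcp_rot: [[-0.737, 0.676, -0.0], [0.676, 0.737, 0.0], [0.0, -0.0, -1.0]]
force: [-0.2, -0.6, -0.2]
opening: 0.4
grasp_force: 0.0
time_s: 50.28
position: [0.6922, -0.1133, 0.1424]
tcp_rot: [[-0.737, 0.675, 0.012], [0.675, 0.737, -0.004], [-0.012, 0.005, -1.0]]
force: [0.3, 0.1, -0.3]
opening: 0.299
grasp_force: 30.0
time_s: 50.9
position: [0.5494, 0.0836, 0.135]
tcp_rot: [[0.077, 0.997, -0.002], [0.997, -0.077, 0.0], [0.0, -0.002, -1.0]]
force: [0.0, 0.2, 0.1]
opening: 0.298
grasp_force: 30.0
time_s: 51.52
position: [0.5512, 0.0826, 0.0781]
tcp_rot: [[0.275, 0.961, -0.0], [0.961, -0.275, 0.0], [-0.0, -0.0, -1.0]]
force: [-0.1, 0.0, 0.2]
opening: 0.292
grasp_force: 30.0
t51.5 pos [0.5512 0.0826 0.0781] xyz [-0.4, 0.3, 31.1] rot [-0.0, 0.0, 0.0] F [-0.1  0.   0.2] open 0.292
```

```bash
python3 -m handwheel '[{"xyz":[0,0,6],"delta_rot":[0,0,0],"hand":1},{"xyz":[0,0,11],"delta_rot":[0,0,0],"hand":1},{"xyz":[0,0,15],"delta_rot":[0,0,0],"hand":1},{"xyz":[0,0,18],"delta_rot":[0,0,0],"hand":1},{"xyz":[0,0,20],"delta_rot":[0,0,0],"hand":1}]'
python3 -m handwheel '[{"xyz":[0,0,3],"delta_rot":[0,0,0],"hand":1},{"xyz":[0,0,6],"delta_rot":[0,0,0],"hand":1},{"xyz":[0,0,9],"delta_rot":[0,0,0],"hand":1},{"xyz":[0,0,11],"delta_rot":[0,0,0],"hand":1},{"xyz":[0,0,11],"delta_rot":[0,0,0],"hand":1}]'
```

```text
time_s: 52.15
position: [0.551, 0.0826, 0.0577]
tcp_rot: [[0.275, 0.961, -0.0], [0.961, -0.275, -0.0], [-0.0, -0.0, -1.0]]
force: [0.2, -0.0, -0.2]
opening: 0.296
grasp_force: 30.0
time_s: 52.78
position: [0.551, 0.0826, 0.0468]
tcp_rot: [[0.275, 0.961, -0.0], [0.961, -0.275, 0.0], [-0.0, -0.0, -1.0]]
force: [0.8, -0.5, -0.4]
opening: 0.3
grasp_force: 30.0
```

```bash
python3 -m handwheel '[{"xyz":[0,0,0],"delta_rot":[0,0,0],"hand":0},{"xyz":[0,0,0],"delta_rot":[0,0,0],"hand":0},{"xyz":[0,0,0],"delta_rot":[0,0,0],"hand":0},{"xyz":[0,0,-50],"delta_rot":[0,0,0],"hand":0},{"xyz":[0,0,-110],"delta_rot":[0,0,0],"hand":-1}]'
python3 -m handwheel '[{"xyz":[-40,-40,-40],"delta_rot":[0,0,0],"hand":-0.5},{"xyz":[-80,-80,-70],"delta_rot":[0,0,0],"hand":-0.5},{"xyz":[-113,-103,-70],"delta_rot":[0,0,0],"hand":-0.5},{"xyz":[-113,-103,-70],"delta_rot":[0,0,0],"hand":-0.5},{"xyz":[-113,-103,-70],"delta_rot":[0,0,0],"hand":-0.5}]'
python3 - <<'E'
from h import *
c=lambda im,x,y,w,h,s: cv2.resize(im[y:y+h,x:x+w],(w*s,h*s),interpolation=cv2.INTER_CUBIC)
t=np.mean([vision.capture("top").astype(float) for _ in range(4)],0).astype(np.uint8)[:,:,::-1]
cv2.imwrite("pics/m4.png",c(t,170,135,100,75,8)[:600,:800])
cv2.imwrite("pics/m4b.png",np.hstack([c(t,178,138,76,70,6)[:,:],c(t,325,138,86,70,4)[:280].repeat(1,0) if 0 else cv2.resize(t[138:208,325:411],(344,420) if 0 else (344,280)) if 0 else c(t,328,138,57,70,6)]))
cv2.imwrite("pics/m4.png",np.hstack([c(t,178,140,80,62,5),c(t,330,140,80,62,5)]))
E
```

```text
time_s: 53.4
position: [0.55, 0.0825, 0.1569]
tcp_rot: [[0.276, 0.961, -0.004], [0.961, -0.276, 0.0], [-0.001, -0.004, -1.0]]
force: [1.6, 0.2, 0.9]
opening: 0.549
grasp_force: 0.0
time_s: 54.02
position: [0.4218, 0.0022, 0.2273]
tcp_rot: [[0.276, 0.961, 0.002], [0.961, -0.276, -0.0], [0.0, 0.002, -1.0]]
force: [0.0, 0.3, -0.3]
opening: 0.744
grasp_force: 0.0
```

View pics/m4.png

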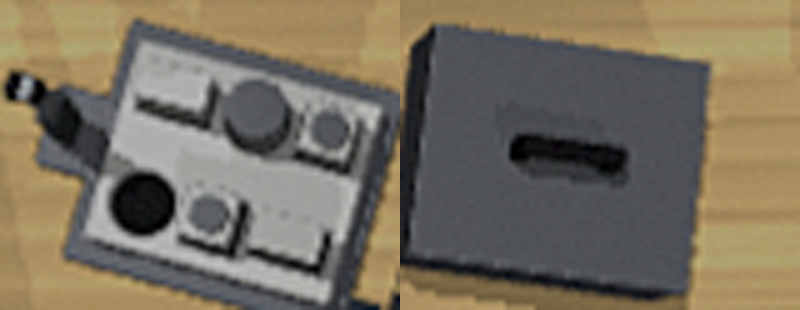

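All five are seated. The cover's bar runs from about (510,147) to (628,158) in the tile. Computing the cover pose:

Run:
```python
from h import *
q=lambda p,z:pt("top",330,140,5,(p[0]-400,p[1]),z)[:2]
H=np.array([q(p,.078) for p in[(435,25),(711,63),(690,297),(412,260)]]);print(H.mean(0).round(4),[np.linalg.norm(H[i]-H[i-1]).round(4) for i in range(4)])
for e in(H[0]-H[1],H[3]-H[2]):print(np.degrees(np.arctan2(e[1],e[0])).round(1))
a,b=q((510,147),.112),q((628,158),.112);print("bar",a,b,(a+b)/2,np.degrees(np.arctan2(*(a-b)[::-1])))
im=np.mean([vision.capture("top").astype(float) for _ in range(4)],0).astype(np.uint8)
g=cv2.cvtColor(cv2.resize(im[140:202,330:410],None,fx=5,fy=5,interpolation=cv2.INTER_CUBIC),cv2.COLOR_RGB2GRAY)
R=g[115:190,90:250]; m=(R<35).astype(np.uint8); n,l,st,_=cv2.connectedComponentsWithStats(m);k=1+np.argmax(st[1:,4])
(a,b),wh,an=cv2.minAreaRect(cv2.findContours((l==k).astype(np.uint8),0,1)[0][0]);print(wh,an,pt("top",330,140,5,(a+90,b+115),.108)[:2])
go(.58,-.373,.2,82)
```

```text
[ 0.5968 -0.3414] [np.float64(0.1597), np.float64(0.1894), np.float64(0.1597), np.float64(0.1886)]
81.6
81.6
bar [ 0.60142497 -0.29690967] [ 0.59319721 -0.37469711] [ 0.59731109 -0.33580339] 83.96214209960331
(116.05633544921875, 29.340913772583008) 8.498558044433594 [ 0.59687843 -0.33607715]
t54.4 pos [0.4212 0.0026 0.2267] xyz [-317.6, 255.9, 26.5] rot [-0.001, -0.0, -0.139] F [-0.4  0.1  0.7] open 0.749
```

The cover has been knocked; it's now at about (0.596, −0.342), turned 81.6°. Going to grip it.

```bash
python3 -m handwheel '[{"xyz":[-40,37,0],"delta_rot":[0,0,-0.05],"hand":0},{"xyz":[-80,74,0],"delta_rot":[0,0,-0.1],"hand":0},{"xyz":[-120,112,0],"delta_rot":[0,0,-0.133],"hand":0},{"xyz":[-160,149,0],"delta_rot":[0,0,-0.133],"hand":0},{"xyz":[-200,186,0],"delta_rot":[0,0,-0.133],"hand":0}]'
python3 -c "
from h import *
go(.5965,-.342,.2,81.6)"
```

```text
time_s: 55.05
position: [0.5454, -0.2427, 0.2266]
tcp_rot: [[0.145, 0.989, -0.0], [0.989, -0.145, 0.0], [0.0, -0.0, -1.0]]
force: [0.6, -0.2, 0.3]
opening: 0.504
grasp_force: 0.0
t55.0 pos [ 0.5454 -0.2427  0.2266] xyz [-90.9, 65.0, 26.5] rot [-0.0, -0.0, 0.001] F [ 0.6 -0.2  0.3] open 0.504
```

```bash
python3 -m handwheel '[{"xyz":[-46,33,0],"delta_rot":[0,0,0],"hand":0},{"xyz":[-92,65.3,0],"delta_rot":[0,0,0],"hand":0},{"xyz":[-92,65.3,30],"delta_rot":[0,0,0],"hand":0},{"xyz":[-92,65.3,60],"delta_rot":[0,0,0],"hand":0},{"xyz":[-92,65.3,60],"delta_rot":[0,0,0],"hand":0}]'
python3 -m handwheel '[{"xyz":[0,0,0],"delta_rot":[0,0,0],"hand":0},{"xyz":[0,0,0],"delta_rot":[0,0,0],"hand":0},{"xyz":[0,0,40],"delta_rot":[0,0,0],"hand":0},{"xyz":[0,0,65],"delta_rot":[0,0,0],"hand":0},{"xyz":[0,0,70],"delta_rot":[0,0,0],"hand":0}]'
python3 -m handwheel '[{"xyz":[0,0,0],"delta_rot":[0,0,0],"hand":0},{"xyz":[0,0,0],"delta_rot":[0,0,0],"hand":1},{"xyz":[0,0,0],"delta_rot":[0,0,0],"hand":1},{"xyz":[0,0,0],"delta_rot":[0,0,0],"hand":1},{"xyz":[0,0,0],"delta_rot":[0,0,0],"hand":1}]'
python3 -m handwheel '[{"xyz":[0,0,0],"delta_rot":[0,0,0],"hand":1},{"xyz":[0,0,0],"delta_rot":[0,0,0],"hand":1},{"xyz":[0,0,0],"delta_rot":[0,0,0],"hand":1},{"xyz":[0,0,0],"delta_rot":[0,0,0],"hand":1},{"xyz":[0,0,0],"delta_rot":[0,0,0],"hand":1}]'
python3 -c "
from h import *
go(.602,.1195,.25,74)"
```

```text
time_s: 55.68
position: [0.5941, -0.3403, 0.1634]
tcp_rot: [[0.146, 0.989, -0.006], [0.989, -0.145, 0.005], [0.004, -0.007, -1.0]]
force: [0.5, -0.7, -0.9]
opening: 0.498
grasp_force: 0.0
time_s: 56.3
position: [0.5954, -0.3411, 0.0963]
tcp_rot: [[0.145, 0.989, -0.002], [0.989, -0.145, 0.001], [0.001, -0.002, -1.0]]
force: [0.2, -0.6, 0.0]
opening: 0.504
grasp_force: 0.0
time_s: 56.92
position: [0.5965, -0.342, 0.0975]
tcp_rot: [[0.146, 0.989, 0.002], [0.989, -0.146, -0.001], [-0.0, 0.002, -1.0]]
force: [0.4, -0.1, 1.3]
opening: 0.153
grasp_force: 30.0
time_s: 57.55
position: [0.5965, -0.342, 0.0974]
tcp_rot: [[0.146, 0.989, 0.001], [0.989, -0.146, -0.001], [-0.001, 0.002, -1.0]]
force: [2.3, -0.8, 4.1]
opening: 0.157
grasp_force: 30.0
t57.5 pos [ 0.5965 -0.342   0.0974] xyz [457.3, -61.5, -152.9] rot [0.002, 0.0, 0.133] F [ 2.3 -0.8  4.1] open 0.157
```

```bash
python3 -m handwheel '[{"xyz":[0,0,-15],"delta_rot":[0,0,0],"hand":1},{"xyz":[0,0,-40],"delta_rot":[0,0,0],"hand":1},{"xyz":[0,0,-70],"delta_rot":[0,0,0],"hand":1},{"xyz":[0,0,-100],"delta_rot":[0,0,0],"hand":1},{"xyz":[0,0,-100],"delta_rot":[0,0,0],"hand":1}]'
python3 -m handwheel '[{"xyz":[20,-3,0],"delta_rot":[0,0,0.013],"hand":1},{"xyz":[60,-8,0],"delta_rot":[0,0,0.026],"hand":1},{"xyz":[100,-13,0],"delta_rot":[0,0,0.04],"hand":1},{"xyz":[145,-19,0],"delta_rot":[0,0,0.053],"hand":1},{"xyz":[190,-25,0],"delta_rot":[0,0,0.066],"hand":1}]'
python3 -c "
from h import *
go(.6022,.1197,.2,74)"
```

```text
time_s: 58.18
position: [0.5962, -0.3424, 0.199]
tcp_rot: [[0.145, 0.989, 0.002], [0.989, -0.145, -0.003], [-0.002, 0.002, -1.0]]
force: [0.8, -1.3, -4.9]
opening: 0.162
grasp_force: 30.0
time_s: 58.8
position: [0.5964, -0.1464, 0.1945]
tcp_rot: [[0.211, 0.977, -0.006], [0.977, -0.211, 0.003], [0.002, -0.006, -1.0]]
force: [0.0, 0.1, -3.6]
opening: 0.161
grasp_force: 30.0
t58.8 pos [ 0.5964 -0.1464  0.1945] xyz [261.4, -50.5, -4.7] rot [-0.006, -0.002, 0.067] F [ 0.   0.1 -3.6] open 0.161
```

```bash
python3 -m handwheel '[{"xyz":[45,-9,0],"delta_rot":[0,0,0.015],"hand":1},{"xyz":[90,-18,0],"delta_rot":[0,0,0.03],"hand":1},{"xyz":[135,-26,0],"delta_rot":[0,0,0.045],"hand":1},{"xyz":[180,-35,0],"delta_rot":[0,0,0.06],"hand":1},{"xyz":[220,-43,0],"delta_rot":[0,0,0.067],"hand":1}]'
python3 -m handwheel '[{"xyz":[20,-4,0],"delta_rot":[0,0,0],"hand":1},{"xyz":[40,-5,0],"delta_rot":[0,0,0],"hand":1},{"xyz":[40,-5,0],"delta_rot":[0,0,0],"hand":1},{"xyz":[40,-5,0],"delta_rot":[0,0,0],"hand":1},{"xyz":[40,-5,0],"delta_rot":[0,0,0],"hand":1}]'
python3 - <<'E'
from h import *
go(.6022,.1197,.2,74)
c=lambda im,x,y,w,h,s: cv2.resize(im[y:y+h,x:x+w],(w*s,h*s),interpolation=cv2.INTER_CUBIC)
t=vision.capture("top")[:,:,::-1];a=vision.capture("side")[:,:,::-1]
cv2.imwrite("pics/m5.png",np.hstack([c(t,175,125,80,80,5),c(a,235,120,80,120,5)[:400]]))
E
```

```text
time_s: 59.42
position: [0.5999, 0.0771, 0.1946]
tcp_rot: [[0.275, 0.961, -0.006], [0.961, -0.275, 0.001], [-0.001, -0.006, -1.0]]
force: [0.1, 0.4, -4.1]
opening: 0.157
grasp_force: 30.0
time_s: 60.05
position: [0.6093, 0.1126, 0.1969]
tcp_rot: [[0.277, 0.961, -0.0], [0.961, -0.277, -0.0], [-0.0, -0.0, -1.0]]
force: [-0.3, -0.2, -4.2]
opening: 0.155
grasp_force: 30.0
t60.0 pos [0.6093 0.1126 0.1969] xyz [4.8, -8.8, -3.1] rot [-0.0, 0.0, -0.001] F [-0.3 -0.2 -4.2] open 0.155
```

View pics/m5.png

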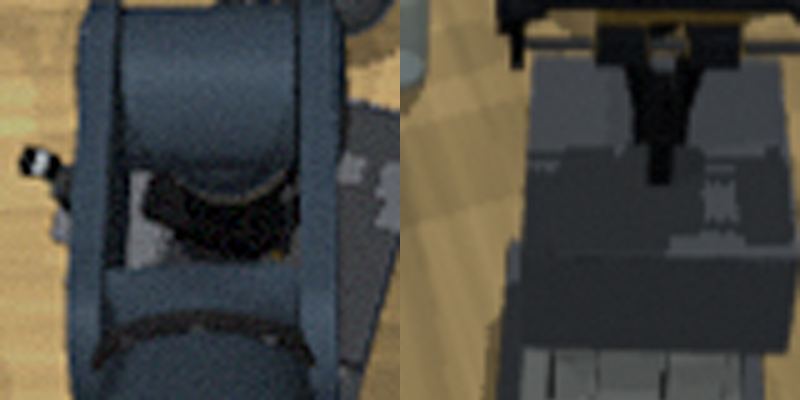

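Run:
```python
from h import *
ex=np.array([.961,-.275]);ey=np.array([.275,.961]); p=bot.read_state()["position"]; z=p[2]+.0076-.105
for px in((523,345),(783,352)):
    w=pt("side",235,120,5,(px[0]-400,px[1]),z)[:2]-p[:2]; print((w@ex*1e3).round(1),(w@ey*1e3).round(1))
# side-camera bias: box A seen at start in tray; insert -y top corners (t: side0 800px view)
for px in((405,321),(478,325)):
    w=at("side",(px[0]/1.5625,px[1]/1.5625),.034)[:2]-[.6022,.1197]; print("insert",(w@ex*1e3).round(1),(w@ey*1e3).round(1))
go(.6022,.1197,.2,74)
```

```text
-77.7 -90.1
76.7 -91.6
insert -69.1 -102.9
insert 74.9 -109.3
t60.1 pos [0.6093 0.1129 0.197 ] xyz [4.6, -8.7, -3.0] rot [-0.0, 0.0, -0.001] F [ 0.3 -1.1 -3.7] open 0.160
```

Run:
```python
from h import *
ex=np.array([.961,-.275]);ey=np.array([.275,.961])
for px in((497,512),(718,515)):
    w=pt("side",160,100,5,px,.034)[:2]-[.6022,.1197]; print("insert",(w@ex*1e3).round(1),(w@ey*1e3).round(1),"expect -+70,-86")
```

```text
insert -70.2 -88.3 expect -+70,-86
insert 67.8 -86.9 expect -+70,-86
```

The cover is gripped about 4.5 mm off-centre along its bar, which the bar fit also showed. I'll allow for that, shift and lower.

```bash
python3 -m handwheel '[{"xyz":[0,-4,0],"delta_rot":[0,0,0],"hand":1},{"xyz":[0,-8.7,0],"delta_rot":[0,0,0],"hand":1},{"xyz":[0,-8.7,0],"delta_rot":[0,0,0],"hand":1},{"xyz":[0,-8.7,15],"delta_rot":[0,0,0],"hand":1},{"xyz":[0,-8.7,30],"delta_rot":[0,0,0],"hand":1}]'
python3 -m handwheel '[{"xyz":[0,0,8],"delta_rot":[0,0,0],"hand":1},{"xyz":[0,0,16],"delta_rot":[0,0,0],"hand":1},{"xyz":[0,0,20],"delta_rot":[0,0,0],"hand":1},{"xyz":[0,0,20],"delta_rot":[0,0,0],"hand":1},{"xyz":[0,0,20],"delta_rot":[0,0,0],"hand":1}]'
python3 -c "
from h import *
go(.601,.1154,.1094,74)"
```

```text
time_s: 60.78
position: [0.6007, 0.1163, 0.1658]
tcp_rot: [[0.275, 0.961, -0.0], [0.961, -0.275, -0.0], [-0.0, -0.0, -1.0]]
force: [-0.3, -0.0, -4.2]
opening: 0.155
grasp_force: 30.0
time_s: 61.4
position: [0.6013, 0.1163, 0.1474]
tcp_rot: [[0.275, 0.961, 0.001], [0.961, -0.275, -0.0], [0.0, 0.001, -1.0]]
force: [0.2, -0.5, -4.7]
opening: 0.159
grasp_force: 30.0
t61.4 pos [0.6013 0.1163 0.1474] xyz [-0.9, -0.0, 38.0] rot [0.001, -0.0, 0.0] F [ 0.2 -0.5 -4.7] open 0.159
```

```bash
python3 -m handwheel '[{"xyz":[-0.5,0,6],"delta_rot":[0,0,0],"hand":1},{"xyz":[-0.5,0,12],"delta_rot":[0,0,0],"hand":1},{"xyz":[-0.5,0,18],"delta_rot":[0,0,0],"hand":1},{"xyz":[-0.5,0,21],"delta_rot":[0,0,0],"hand":1},{"xyz":[-0.5,0,21],"delta_rot":[0,0,0],"hand":1}]'
```

```text
time_s: 62.02
position: [0.6005, 0.1158, 0.1255]
tcp_rot: [[0.275, 0.961, -0.001], [0.961, -0.275, -0.0], [-0.0, -0.001, -1.0]]
force: [0.1, -0.2, -4.0]
opening: 0.155
grasp_force: 30.0
```

Past the insert's top with no contact. Lowering the last 15 mm.

```bash
python3 -m handwheel '[{"xyz":[0,0,4],"delta_rot":[0,0,0],"hand":1},{"xyz":[0,0,8],"delta_rot":[0,0,0],"hand":1},{"xyz":[0,0,12],"delta_rot":[0,0,0],"hand":1},{"xyz":[0,0,15],"delta_rot":[0,0,0],"hand":1},{"xyz":[0,0,16],"delta_rot":[0,0,0],"hand":1}]'
python3 -m handwheel '[{"xyz":[0,0,0],"delta_rot":[0,0,0],"hand":1},{"xyz":[0,0,0],"delta_rot":[0,0,0],"hand":1},{"xyz":[0,0,0],"delta_rot":[0,0,0],"hand":1},{"xyz":[0,0,0],"delta_rot":[0,0,0],"hand":1},{"xyz":[0,0,0],"delta_rot":[0,0,0],"hand":1}]'
```

```text
time_s: 62.65
position: [0.6006, 0.1158, 0.1096]
tcp_rot: [[0.275, 0.961, -0.001], [0.961, -0.275, -0.0], [-0.0, -0.001, -1.0]]
force: [0.7, 0.6, -4.8]
opening: 0.159
grasp_force: 30.0
time_s: 63.28
position: [0.6008, 0.1158, 0.11]
tcp_rot: [[0.275, 0.961, 0.0], [0.961, -0.275, 0.0], [0.0, 0.0, -1.0]]
force: [0.0, 0.0, -4.6]
opening: 0.156
grasp_force: 30.0
```

```bash
python3 -m handwheel '[{"xyz":[0,0,1],"delta_rot":[0,0,0],"hand":1},{"xyz":[0,0,1],"delta_rot":[0,0,0],"hand":0},{"xyz":[0,0,1],"delta_rot":[0,0,0],"hand":0},{"xyz":[0,0,1],"delta_rot":[0,0,0],"hand":0},{"xyz":[0,0,1],"delta_rot":[0,0,0],"hand":0}]'
python3 -m handwheel '[{"xyz":[0,0,-40],"delta_rot":[0,0,0],"hand":0},{"xyz":[0,0,-100],"delta_rot":[0,0,0],"hand":0},{"xyz":[0,0,-140],"delta_rot":[0,0,0],"hand":0},{"xyz":[0,0,-140],"delta_rot":[0,0,0],"hand":1},{"xyz":[0,0,-140],"delta_rot":[0,0,0],"hand":1}]'
python3 - <<'E'
from h import *
ex=np.array([.961,-.275,0]);ey=np.array([.275,.961,0]);k=np.array([0,0,1.])
h=np.array([.6022,.1197,.1])+.12*ey; print("hinge",h)
for th in(1.2,1.4,1.57,1.75,1.9,2.1):
    a=-np.cos(th)*ey+np.sin(th)*k; n=np.cos(th)*k+np.sin(th)*ey
    kn=h+.056*a+.014*n; tip=h+.066*a
    print(th,"knob",kn.round(3),((proj("top",kn)-[160,138])*5).round(0),((proj("side",kn)-[160,100])*5).round(0),"tip",tip.round(3),((proj("top",tip)-[160,138])*5).round(0),((proj("side",tip)-[160,100])*5).round(0))
go(.6,.1,.3,74)
E
```

```text
time_s: 63.9
position: [0.6009, 0.1158, 0.1091]
tcp_rot: [[0.275, 0.961, 0.0], [0.961, -0.275, 0.0], [0.0, 0.0, -1.0]]
force: [0.1, -1.3, -0.5]
opening: 0.472
grasp_force: 0.0
time_s: 64.53
position: [0.6, 0.1158, 0.2483]
tcp_rot: [[0.275, 0.961, -0.001], [0.961, -0.275, -0.0], [-0.0, -0.001, -1.0]]
force: [-1.3, 1.0, -1.4]
opening: 0.353
grasp_force: 0.0
hinge [0.6352  0.23502 0.1    ]
1.2 knob [0.633 0.228 0.157] [140. 105.] [612. 159.] tip [0.629 0.212 0.162] [165. 111.] [612. 169.]
1.4 knob [0.636 0.239 0.158] [122. 100.] [612. 149.] tip [0.632 0.224 0.165] [144. 105.] [612. 153.]
1.57 knob [0.639 0.248 0.156] [107.  97.] [611. 142.] tip [0.635 0.235 0.166] [127. 100.] [612. 142.]
1.75 knob [0.642 0.258 0.153] [93. 94.] [611. 138.] tip [0.638 0.246 0.165] [108.  95.] [612. 133.]
1.9 knob [0.644 0.265 0.148] [83. 92.] [611. 136.] tip [0.641 0.256 0.162] [94. 92.] [612. 127.]
2.1 knob [0.646 0.274 0.141] [71. 90.] [610. 137.] tip [0.644 0.267 0.157] [77. 89.] [611. 124.]
t64.5 pos [0.6    0.1158 0.2483] xyz [-15.2, 4.3, -51.7] rot [-0.001, 0.0, 0.0] F [-1.3  1.  -1.4] open 0.353
```

Cover released. The clamp arm is near upright (about 1.55 rad). I'll go outside it with closed fingers, then push toward −y.

```bash
python3 -m handwheel '[{"xyz":[55,1,0],"delta_rot":[0,0,0],"hand":1},{"xyz":[110,2,0],"delta_rot":[0,0,0],"hand":1},{"xyz":[169,2,0],"delta_rot":[0,0,0],"hand":1},{"xyz":[169,2,0],"delta_rot":[0,0,0],"hand":1},{"xyz":[169,2,0],"delta_rot":[0,0,0],"hand":1}]'
python3 -m handwheel '[{"xyz":[0,0,40],"delta_rot":[0,0,0],"hand":1},{"xyz":[0,0,80],"delta_rot":[0,0,0],"hand":1},{"xyz":[0,0,100],"delta_rot":[0,0,0],"hand":1},{"xyz":[0,0,100],"delta_rot":[0,0,0],"hand":1},{"xyz":[0,0,100],"delta_rot":[0,0,0],"hand":1}]'
python3 -m handwheel '[{"xyz":[-10,0,0],"delta_rot":[0,0,0],"hand":1},{"xyz":[-20,0,0],"delta_rot":[0,0,0],"hand":1},{"xyz":[-30,0,0],"delta_rot":[0,0,0],"hand":1},{"xyz":[-40,0,0],"delta_rot":[0,0,0],"hand":1},{"xyz":[-50,0,0],"delta_rot":[0,0,0],"hand":1}]'
python3 -c "
from h import *
print((bot.read_state()['position'][:2]-[.6022,.1197])@np.array([[.961,.275],[-.275,.961]]))"
```

```text
time_s: 65.15
position: [0.6479, 0.2772, 0.2465]
tcp_rot: [[0.275, 0.961, -0.005], [0.962, -0.275, -0.002], [-0.003, -0.004, -1.0]]
force: [-0.9, -0.4, -0.3]
opening: 0.001
grasp_force: 0.0
time_s: 65.78
position: [0.6505, 0.2775, 0.1506]
tcp_rot: [[0.276, 0.961, 0.003], [0.961, -0.276, 0.001], [0.001, 0.003, -1.0]]
force: [0.5, 0.1, -0.3]
opening: 0.004
grasp_force: 0.0
time_s: 66.4
position: [0.6351, 0.229, 0.1487]
tcp_rot: [[0.276, 0.961, -0.0], [0.961, -0.276, 0.0], [0.0, -0.0, -1.0]]
force: [-0.2, 1.4, -2.2]
opening: 0.003
grasp_force: 1.1
[0.00153016 0.1140313 ]
```

```bash
python3 -m handwheel '[{"xyz":[-10,0,0],"delta_rot":[0,0,0],"hand":1},{"xyz":[-20,0,0],"delta_rot":[0,0,0],"hand":1},{"xyz":[-30,0,0],"delta_rot":[0,0,0],"hand":1},{"xyz":[-40,0,0],"delta_rot":[0,0,0],"hand":1},{"xyz":[-48,0,0],"delta_rot":[0,0,0],"hand":1}]'
python3 -m handwheel '[{"xyz":[0,0,6],"delta_rot":[0,0,0],"hand":1},{"xyz":[0,0,12],"delta_rot":[0,0,0],"hand":1},{"xyz":[0,0,18],"delta_rot":[0,0,0],"hand":1},{"xyz":[0,0,23],"delta_rot":[0,0,0],"hand":1},{"xyz":[0,0,23],"delta_rot":[0,0,0],"hand":1}]'
```

```text
time_s: 67.03
position: [0.622, 0.1825, 0.1491]
tcp_rot: [[0.276, 0.961, -0.0], [0.961, -0.276, -0.001], [-0.001, -0.0, -1.0]]
force: [-0.3, 0.7, 2.0]
opening: 0.004
grasp_force: 0.3
time_s: 67.65
position: [0.6218, 0.1839, 0.125]
tcp_rot: [[0.275, 0.961, -0.001], [0.961, -0.275, 0.0], [-0.0, -0.001, -1.0]]
force: [0.1, 0.2, 0.6]
opening: 0.003
grasp_force: 0.0
```

```bash
python3 -m handwheel '[{"xyz":[0,0,1],"delta_rot":[0,0,0],"hand":1},{"xyz":[0,0,2],"delta_rot":[0,0,0],"hand":1},{"xyz":[0,0,3],"delta_rot":[0,0,0],"hand":1},{"xyz":[0,0,4],"delta_rot":[0,0,0],"hand":1},{"xyz":[0,0,5],"delta_rot":[0,0,0],"hand":1}]'
python3 -m handwheel '[{"xyz":[0,0,0],"delta_rot":[0,0,0],"hand":1},{"xyz":[0,0,0],"delta_rot":[0,0,0],"hand":1},{"xyz":[0,0,0],"delta_rot":[0,0,0],"hand":1},{"xyz":[0,0,0],"delta_rot":[0,0,0],"hand":1},{"xyz":[0,0,0],"delta_rot":[0,0,0],"hand":1}]'
```

```text
time_s: 68.28
position: [0.6222, 0.1833, 0.1211]
tcp_rot: [[0.275, 0.961, 0.0], [0.961, -0.275, -0.0], [-0.0, 0.0, -1.0]]
force: [-1.4, 0.1, 5.9]
opening: 0.007
grasp_force: 3.1
time_s: 68.9
position: [0.6223, 0.1833, 0.1212]
tcp_rot: [[0.275, 0.961, 0.0], [0.961, -0.275, -0.0], [-0.0, 0.0, -1.0]]
force: [-1.1, -1.3, 4.3]
opening: 0.005
grasp_force: 2.1
```

```bash
python3 -m handwheel '[{"xyz":[0,0,-40],"delta_rot":[0,0,0],"hand":1},{"xyz":[0,0,-90],"delta_rot":[0,0,0],"hand":1},{"xyz":[-40,-40,-110],"delta_rot":[0,0,0],"hand":1},{"xyz":[-80,-90,-110],"delta_rot":[0,0,0],"hand":1},{"xyz":[-120,-140,-110],"delta_rot":[0,0,0],"hand":1}]'
python3 -m handwheel '[{"xyz":[-30,-30,0],"delta_rot":[0,0,0],"hand":1},{"xyz":[-50,-50,0],"delta_rot":[0,0,0],"hand":1},{"xyz":[-50,-50,0],"delta_rot":[0,0,0],"hand":1},{"xyz":[-50,-50,0],"delta_rot":[0,0,0],"hand":1},{"xyz":[-50,-50,0],"delta_rot":[0,0,0],"hand":1}]'
python3 - <<'E'
from h import *
c=lambda im,x,y,w,h,s: cv2.resize(im[y:y+h,x:x+w],(w*s,h*s),interpolation=cv2.INTER_CUBIC)
t=vision.capture("top")[:,:,::-1];a=vision.capture("side")[:,:,::-1]
cv2.imwrite("pics/m6.png",np.hstack([c(t,180,130,80,80,5),c(a,235,120,80,100,5)[:400]]))
E
```

```text
time_s: 69.53
position: [0.4563, 0.1077, 0.231]
tcp_rot: [[0.275, 0.961, 0.002], [0.961, -0.275, 0.001], [0.001, 0.002, -1.0]]
force: [-0.3, -2.2, 0.3]
opening: 0.008
grasp_force: 0.0
time_s: 70.15
position: [0.3971, 0.0739, 0.231]
tcp_rot: [[0.275, 0.961, 0.001], [0.961, -0.275, 0.0], [0.001, 0.001, -1.0]]
force: [0.4, 0.1, 0.4]
opening: 0.003
grasp_force: 0.0
```

View pics/m6.png

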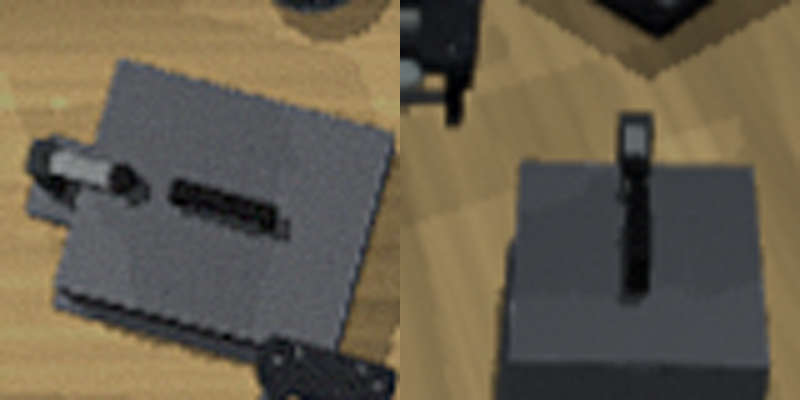

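The cover sits level on the tray with its handle centred at (230,208) in the left tile. The clamp arm lies flat, with its knob over the cover at (125,183). Handing in.

```bash
python3 -c "
from rig import workorder
print(workorder.hand_in())"
```

```text
the job is handed in; nothing more can be done
None
```

The kit is packed and handed in, with no verdict returned: all five containers present are in their own pockets, the cover sits level on the tray and the clamp is down.

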